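Fasten the squaring press and square up the seed blocks

TASK

Get the green squaring press ready and square up the resin seed blocks. First set the blue hex nut on the stud, turn it backwards (counter-clockwise) until it drops into its thread, and screw it down clockwise until it sits flat on the fence's foot; only then stand every block upright in the trough between pusher bar and fence, with its 44 mm width across the trough, pull the red lever all the way towards you so that the bar packs the whole row square against the fence, and ease the lever slowly back up without ever letting it fly back. Leave the blocks standing packed against the fence, the nut down and the lever up, and do not disturb the mug and the marker.

Things in the scene. Friction and masses are not known exactly. Their poses are not given: they have to be found in the camera images.
- press: green squaring press, fixed on the desk, pose varies; origin on the desk, x to the back, y left, z up. Base 130 (x, from -60 to 70 mm) x 430 (y, from -205 to 225 mm) x 14 mm. Fence and pusher bar run along y (-114 to 114 mm), their tops 21 mm above the desk. Nut stud at the left end, lever at the right end
- trough_mid (a point): middle of the trough floor (14 mm above the desk) between pusher bar and fence, axes as the press. With the lever up the trough is 75 mm wide (x from -37.5 to 37.5 mm), with it fully pulled 45 mm (bar at x = -7.5). Block centres can stand at y from -90 to 90 mm
- fence_mid (a point): foot of the fence's face, at its middle, level with the trough floor; axes as the press: blocks stand at x < 0. A block packed against the fence has its centre at x = -22 mm here
- stud: steel stud fixed in the press, thread starting at a chance angle (its yaw varies); origin on its axis, on top of the aluminium foot (24 mm above the desk) where the nut seats; z up. Nut underside above it: 16 mm resting on the thread crests (20 on their blunt ends), 4 mm once it has dropped into a gap, 0 when screwed down flat
- stud_tip (a point): top of the steel stud, 54 mm above the stud's origin; its cone (radius 9, growing to 15 mm) centres the nut. Right-hand thread, three blunt starts, crest radius 21 mm. Unless it chances on a gap, the nut binds if turned clockwise; turned counter-clockwise, up to 110 degrees, it drops in and stops there; then 65 to 80 degrees clockwise bring it down flat, and it meets a stop
- nut: blue plastic hex nut, loose, 60 mm across flats, 34 mm high, 0.16 kg; origin at the centre of its underside, z up; flats face its x axis and every 60 degrees from it. Bore 45 mm with three inward lugs (tips 16.5 mm from the axis, 20 to 26 mm above the underside). Lying flat on the desk at the start
- press_lever (a joint): sprung lever, rad: 0 = up (rest), 0.75 = fully pulled to the robot (-x of the press); full from 0.70. The spring needs 2.5 N at the handle at first, 7.5 N at the end. Let go from full it whips back at over 4 rad/s; over 3 rad/s counts as flying back; below 0.1 it may be let go. The pusher bar moves 40 mm per rad
- lever_grip (a point): middle of the lever's round red handle bar: 16 mm thick, along the press's y, free 20 mm either side (the arm is on its +y side); moves on a circle of radius 120 mm about lever_pivot in the press's x-z plane, the arm leaning (0.2 - lever) rad from upright to +x
- lever_pivot (a point): point on the lever's axis (along the press's y), at the y of the handle's middle, 36 mm above the desk; fixed to the press, axes as the press
- mug: white dotted mug, 78 mm wide, 93 mm high, loose bystander; origin under its centre
- marker: red and white marker pen, 135 mm long, 17 mm thick, loose bystander behind the press; origin under its middle
- block_1: amber resin block 1 with seeds cast in, white label on top, loose, 44 (x) x 48 (y) x 38 (z) mm, 0.12 kg; three or four alike are present; origin at the centre of its underside, z up. Standing at the start. Fits the closed trough only with its 44 mm (x) across it; the bar slides it without tipping it
- block_2: amber resin block 2 with seeds cast in, white label on top, loose, 44 (x) x 48 (y) x 38 (z) mm, 0.12 kg; three or four alike are present; origin at the centre of its underside, z up. Standing at the start. Fits the closed trough only with its 44 mm (x) across it; the bar slides it without tipping it
- block_3: amber resin block 3 with seeds cast in, white label on top, loose, 44 (x) x 48 (y) x 38 (z) mm, 0.12 kg; three or four alike are present; origin at the centre of its underside, z up. Standing at the start. Fits the closed trough only with its 44 mm (x) across it; the bar slides it without tipping it
- block_4: amber resin block 4 with seeds cast in, white label on top, loose, 44 (x) x 48 (y) x 38 (z) mm, 0.12 kg; three or four alike are present; origin at the centre of its underside, z up. Standing at the start. Fits the closed trough only with its 44 mm (x) across it; the bar slides it without tipping it

How it is judged:
By the outcome, as a careful person would: the job done as asked, in the order asked, and still so for the second after the job is handed in, with the robot touching nothing.
Of block_1, block_2, block_3, block_4 only 3 to 4 are there at a start; the rules pass over those that are not, and their reading is None.
At some moment in a run one of block_1, block_2, block_3, block_4 may be knocked a few centimetres aside while the robot is not near it.
It also fails if it takes over 192 s, if anything falls off the work surface, if the arm or the gripper's body presses on something with over 40 N, if the wrist force passes 120 N, or if a joint passes its speed limit or range.

ROBOT

A 6-joint arm with a two-finger parallel gripper is mounted at the origin on a cart in front of the work surface, level with it; the furniture and walls round the work are solid. World frame = base frame: x ahead of the robot, y to its left, z up, the work surface at z = 0. Lengths are in m, angles in rad, forces in N, time in s.
With the tool pointing down it reaches from about 0.2 to 0.875 m from the base axis. Payload 3.4 kg.
Tool frame: the origin (TCP) lies at the very end of the fingers, on their centre line; the grasp point (between the pads) lies 19 mm behind it; z points along the fingers, y is the line along which they close (so a half turn about z gives the same grasp; the last joint's range is limited). The gripper opens to 94 mm and grips with 3 to 60 N. Pads are 16 mm wide; open, the fingers measure 119 mm over their backs; the gripper's body (75 mm by 177 mm) begins 78 mm behind the grasp point.
Start: joints at [1.024, 0.276, 1.505, -0, 1.361, -0.121], TCP at [0.238, 0.524, 0.205] pointing down, gripper open.
Joint ranges: [-2.89, 2.89], [-0.75, 2.08], [0.22, 2.7], [-1.18, 4.32], [0.11, 2.71], [-2.7, 2.7]. Speed limits (rad/s): [2.57, 2.57, 3.14, 3.14, 3.14, 3.14].

INTERFACE

Orientations are given as a unit quaternion [x, y, z, w].
In Python, from cell import * gives the robot as it stands.
- The arm moves only by the tool jog_arm, never from a script. Its arguments are lists of equal length, an entry for each row: "fingers": the finger opening in cm, from 0 to 9.4; "offset": the shift along the tool's x, y, z in cm, a list of three; "yaw": the turn about the tool's z in degrees. A call has 1 to 5 rows; each row shifts and turns the commanded pose from where the row before left it, along the tool's axes as they then stand; what a row does not reach is not made up. A row lasts 1/10 s, in which the tool goes at most 50 mm and 8.59 degrees, less where a joint would pass 70% of its speed; a pose out of reach is approached as far as the arm can. A call is refused whole if a number of a shift passes 5 or a number of a turn 8.59, either way. A call with a gripper value outside its range is refused whole. The fingers move at their own pace and stop on an object; "newtons" is the grip in N (left out, the last holds). Time passes only in rows, so rows that do not move let the fingers close. It gives the time, the measured TCP pose, the force, the opening and the grip force at its end, in the units of the state.
- read_state(): the state, without advancing time (a new reading comes with each control period).
- camera(name): name is "side" or "top"; returns a dict with "color" (420x560x3 uint8, red, green, blue), "fx", "fy", "cx", "cy" (pixels), "distortion" ([k1, k2, p1, p2, k3] as OpenCV has them; the pictures are not rectified), "R" (3x3) and "t" (3): a world point X has camera coordinates R X + t. Camera axes: x right, y down, z forward; pixel columns grow to the right and rows downward; lengths in m; the calibration is good to about 2 mm. A picture is of the moment at which its call begins. There is no depth.
- sign_off(): hands the job in; it is judged then, once.
Trained networks look in the newest picture that a camera, given by its name, has taken for a name from the list of things; names that differ only in an ending like _2 or _b are one class to them, and where a whole thing is asked for, a point or a joint stands for the part that bears it (a point fixed in the world has none). Each returns a list of dicts, best first, with "p" (0 to 1); they miss things now and then, are a little off and sometimes report something else, mostly with a low value. They report only what shows in the picture. A call takes as long as a camera call.
- spot_in(camera, thing): "point" ([x, y, z] in m, in world coordinates, good to about 4 mm: the middle of the surface that is visible of it).
- tip_of(camera, thing): "point" ([x, y, z] in m, in world coordinates, good to about 4 mm: a listed point, or the origin of a listed thing).
The state is a dict: "time": time; "q": joint angles; "qd": joint speeds; "effort": joint torques, N m; "tool_pos": TCP position; "orientation": TCP orientation; "wrist_force": force on the tool from outside, world axes, zero at the start; "moment": the same for the moment, N m; "opening": finger opening in m; "finger_force": force on a finger pad.
Only numpy, scipy, OpenCV 4.12 (cv2) and the standard library are available. Lean on these libraries where they do the work, as an engineer would, in place of code of your own. Each camera call takes 0.05 s, during which the arm holds its last target. There are 200 camera calls.

## Working session

There is one attempt and no reset: what is moved stays moved. The work goes in short steps, Python scripts to look and compute and a tool call to move; the robot and the scene stay as the last step left them, time stands still between calls to the robot, and variables do not carry over. Pictures are saved under pics/ and viewed, at most 14 in all, crops included, and the job is handed in when it is done.

Besides the shell and the picture viewer there is one more tool, called after "Request:" as name(argument=value, ...), one argument or row to a line, values as JSON. jog_arm: Moves the arm, as the interface text tells. Its arguments: {"type":"object","properties":{"fingers":{"type":"array","items":{"type":"number"}},"offset":{"type":"array","items":{"type":"array","items":{"type":"number"}}},"yaw":{"type":"array","items":{"type":"number"}},"newtons":{"type":"number"}},"required":["fingers","offset","yaw"]}

```bash
mkdir -p pics; ls
cat > h.py <<'E'
from cell import *
import numpy as np, cv2
def snap(n,f):
    c=camera(n); cv2.imwrite('pics/'+f,c['color'][:,:,::-1]); return c
def pix(c,X):
    r,_=cv2.Rodrigues(np.array(c['R'])); K=np.array([[c['fx'],0,c['cx']],[0,c['fy'],c['cy']],[0,0,1.]])
    return cv2.projectPoints(np.array(X,float).reshape(-1,1,3),r,np.array(c['t'],float),K,np.array(c['distortion'],float))[0][:,0]
def ray(c,uv,z):
    "world point at height z seen at pixel uv"
    K=np.array([[c['fx'],0,c['cx']],[0,c['fy'],c['cy']],[0,0,1.]])
    p=cv2.undistortPoints(np.array(uv,float).reshape(-1,1,2),K,np.array(c['distortion'],float))[:,0]
    R=np.array(c['R']);t=np.array(c['t']);o=-R.T@t
    d=np.c_[p,np.ones(len(p))]@R
    return o+d*((z-o[2])/d[:,2])[:,None]
E
python3 - <<'E'
from h import *
np.set_printoptions(precision=4,suppress=True)
s=read_state();print(s)
for n in('top','side'):
    c=snap(n,n+'1.png');print(n,-np.array(c['R']).T@c['t'],c['fx'])
    for th in ('press','trough_mid','fence_mid','stud','stud_tip','nut','lever_grip','lever_pivot','mug','marker','block_1'):
        r=tip_of(n,th);print(th,[(np.round(a['point'],4).tolist(),round(a['p'],2)) for a in r[:6]])
E
```

```text
pics
{'time': 0.0, 'q': array([ 1.024 ,  0.2766,  1.5061, -0.    ,  1.3607, -0.121 ]), 'qd': array([ 0.0016,  0.0019, -0.    , -0.0006,  0.0011, -0.0017]), 'effort': array([ -0.0005, -40.4587, -23.7224,   0.07  ,   0.0347,  -0.0002]), 'tool_pos': array([0.2372, 0.5232, 0.2046]), 'orientation': array([ 0.2113,  0.9774, -0.0008, -0.0003]), 'wrist_force': array([0.2451, 0.4611, 0.9834]), 'moment': array([ 0.0127, -0.0018, -0.0489]), 'finger_force': 0.0, 'opening': 0.09395820495061173}
top [ 0.4094 -0.2123  0.9525] 403.35535152261843
press [([0.5644, -0.1725, -0.0006], 0.56)]
trough_mid [([0.572, -0.1756, 0.0154], 0.83), ([0.6144, -0.1845, 0.0134], 0.69)]
fence_mid [([0.6126, -0.1829, 0.0152], 0.68)]
stud [([0.5856, -0.0014, 0.0242], 0.77), ([0.3938, -0.2866, -0.0005], 0.31)]
stud_tip [([0.4423, -0.1039, 0.0004], 0.61), ([0.5829, -0.0013, 0.0799], 0.52)]
nut [([0.4259, -0.0026, 0.0013], 0.68)]
lever_grip [([0.5687, -0.3593, 0.1531], 0.68), ([0.3937, -0.2859, 0.0001], 0.64)]
lever_pivot [([0.5509, -0.3584, 0.0319], 0.78)]
mug [([0.5925, -0.483, -0.001], 0.61)]
marker [([0.7182, -0.2331, 0
[... 260 characters left out ...]
id [([0.5699, -0.1783, 0.0108], 0.72), ([0.5644, -0.1714, 0.0012], 0.66), ([0.5739, -0.3565, 0.1506], 0.59)]
fence_mid [([0.6111, -0.1801, 0.0138], 0.61)]
stud [([0.4189, -0.2021, 0.0007], 0.71), ([0.5822, -0.0, 0.0231], 0.61)]
stud_tip [([0.5834, 0.0034, 0.0826], 0.8)]
nut [([0.4254, 0.0042, 0.0008], 0.92)]
lever_grip [([0.575, -0.3587, 0.153], 0.96)]
lever_pivot [([0.5509, -0.3536, 0.0319], 0.88), ([0.425, 0.0034, 0.0059], 0.34)]
mug [([0.591, -0.4798, 0.003], 0.77)]
marker [([0.7175, -0.235, -0.0045], 0.77)]
block_1 [([0.4197, -0.4016, 0.0001], 0.92), ([0.4393, -0.1045, 0.001], 0.64), ([0.3951, -0.2841, -0.0007], 0.58), ([0.4177, -0.2021, 0.0019], 0.56), ([0.5853, -0.0005, 0.0808], 0.17)]
```

View pics/top1.png

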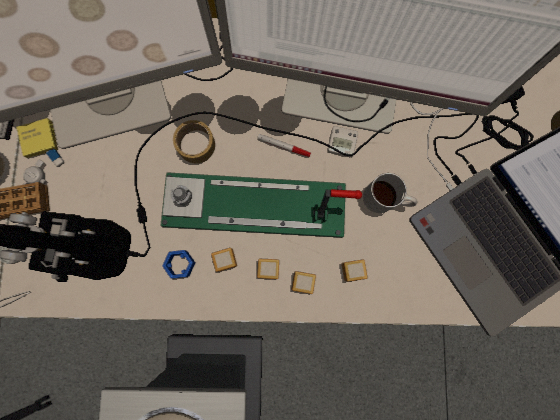

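View pics/side1.png

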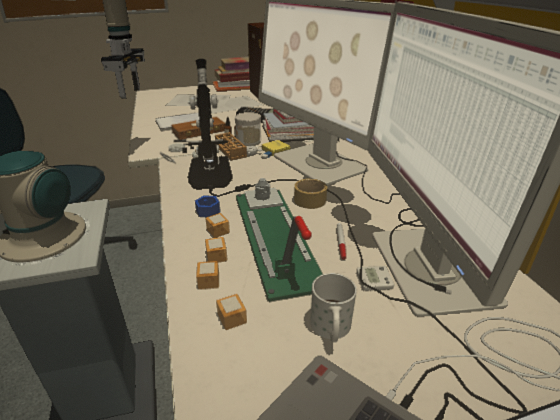

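The pictures show four blocks, at about (223,260), (268,268), (304,282) and (355,270) in the top view. The nut is at (179,264), the stud at (181,195), the lever handle at (345,194) and the mug at (385,192). Next I'll measure the yaws.

```bash
cat > seg.py <<'E'
from h import *
np.set_printoptions(precision=4,suppress=True)
def masks(c,name):
    hsv=cv2.cvtColor(c['color'],cv2.COLOR_RGB2HSV)
    return cv2.inRange(hsv,*[tuple(v) for v in {'amber':[(8,110,90),(28,255,255)],'blue':[(100,130,40),(125,255,255)],'green':[(65,90,30),(90,255,200)]}[name]])
def rects(c,name,z,amin,box):
    m=masks(c,name)
    cs,_=cv2.findContours(m,cv2.RETR_EXTERNAL,cv2.CHAIN_APPROX_NONE)
    out=[]
    for k in cs:
        if cv2.contourArea(k)<amin: continue
        P=ray(c,k[:,0].astype(float),z)[:,:2]
        ctr=P.mean(0)
        if not(box[0]<ctr[0]<box[1] and box[2]<ctr[1]<box[3]): continue
        r=cv2.minAreaRect((P*1000).astype(np.float32)); out.append((r,P))
    return out
E
python3 - <<'E'
from seg import *
c=camera('top')
for n,z,a in(('amber',.038,60),('blue',.034,60),('green',.014,1000)):
    for r,P in rects(c,n,z,a,(.3,.75,-.55,.15)):
        print(n,np.round(r[0],1),np.round(r[1],1),round(r[2],1))
        if n=='blue':
            # hex phase: max-extent per direction
            ctr=P.mean(0); best=min((sum(np.ptp(P@[np.cos(np.radians(t+k*60)),np.sin(np.radians(t+k*60))]) for k in range(3)),t) for t in range(-30,30)); print('nut yaw',best,ctr)
s=read_state();print(s['time'])
big=cv2.resize(c['color'][170:310,150:380],None,fx=3.4,fy=3.4,interpolation=cv2.INTER_CUBIC);cv2.imwrite('pics/crop1.png',big[:,:,::-1])
E
```

```text
amber [ 390.9 -283.3] [46.8 43. ] 81.0
amber [ 419.6 -399.3] [43.2 46.9] 9.6
amber [ 419.2 -202. ] [42.  46.9] 1.2
amber [ 438.2 -102.7] [42.7 49. ] 18.0
amber [715.1 -18.2] [85.6 91.6] 5.4
blue [425.6  -0.6] [59.7 64.6] 66.7
nut yaw (np.float64(0.1812013506263826), 8) [ 0.4262 -0.0012]
green [ 568.1 -166.3] [425.1 127.9] 87.9
1.25
```

View pics/crop1.png

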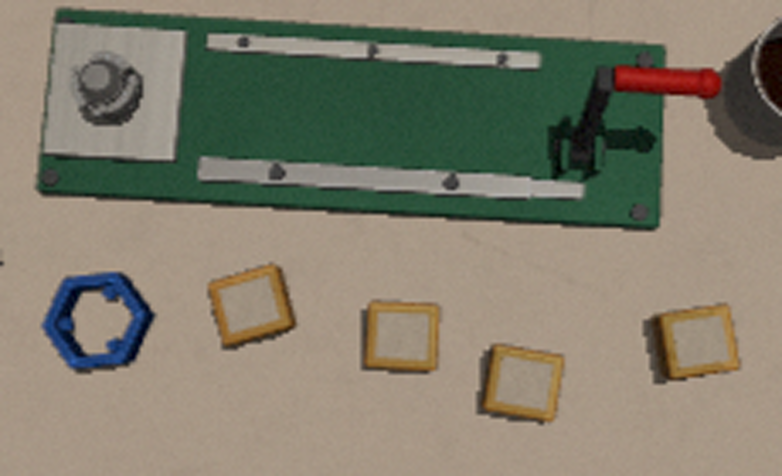

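The crop shows the nut with its centre at crop (98,321), the stud tip at (98,76), the fence's lower edge at about (373,58) and the bar's upper edge at about (391,166). I'll turn those into positions.

```bash
cat > plan.py <<'E'
from h import *
def plan(x,y,z,psi):
    s=read_state(); qx,qy,qz,qw=s['orientation']; p0=np.degrees(2*np.arctan2(qy,qx))-90
    p0=(p0-psi+180)%360-180+psi
    a=np.radians(p0); d=np.array([x,y,z])-s['tool_pos']
    t1=(lambda a:np.array([-np.sin(a)*d[0]+np.cos(a)*d[1],np.cos(a)*d[0]+np.sin(a)*d[1],-d[2]])*100)
    print('psi now %.1f turn(tool) %.1f | shift before turn %s, after %s | q6 %.2f F %s t %.1f'%(p0,-(psi-p0),np.round(t1(a),2),np.round(t1(np.radians(psi)),2),s['q'][5],np.round(s['wrist_force'],1),s['time']))
E
python3 - <<'E'
from seg import *; from plan import plan
c=camera('top')
f=lambda u,v:(150+u/3.4,170+v/3.4)
for n,uv,z in(('tip',(98,76),.078),('fenceL',(208,49),.021),('fenceR',(539,67),.021),('barL',(200,157),.021),('barR',(583,184),.021),('plateBL',(37,192),.014),('plateBR',(660,228),.014),('plateTL',(57,10),.014),('plateTR',(665,47),.014),('footBL',(42,155),.024),('footTR',(186,31),.024),('handleR',(713,83),.153),('handleL',(614,80),.153)):print(n,ray(c,f(*uv),z)[0])
o=np.array([.563,-.1755]);th=np.radians(-2.1)
# edge profile along press x at trough middle, projected at z=.021
g=cv2.cvtColor(c['color'],cv2.COLOR_RGB2GRAY).astype(float)
xs=np.arange(-.06,.08,.0015);prof=0
for yy in np.arange(-.05,.1,.004):
    P=np.array([[o[0]+np.cos(th)*x-np.sin(th)*yy,o[1]+np.sin(th)*x+np.cos(th)*yy,.021] for x in xs])
    uv=pix(c,P).astype(np.float32); prof=prof+cv2.remap(g.astype(np.float32),uv[:,0].reshape(1,-1),uv[:,1].reshape(1,-1),1)[0]
prof/=38
print([(round(x*1000,1),int(v)) for x,v in zip(xs,prof)])
plan(.426,0,.1,7)
E
```

```text
tip [ 0.5802 -0.0033  0.078 ]
fenceL [ 0.6121 -0.0643  0.021 ]
fenceR [ 0.6049 -0.2939  0.021 ]
barL [ 0.5366 -0.0625  0.021 ]
barR [ 0.5239 -0.3248  0.021 ]
plateBL [0.5109 0.0485 0.014 ]
plateBR [ 0.4955 -0.3787  0.014 ]
plateTL [0.639  0.0434 0.014 ]
plateTR [ 0.6229 -0.3831  0.014 ]
footBL [0.5351 0.0441 0.024 ]
footTR [ 0.6238 -0.049   0.024 ]
handleR [ 0.57   -0.3864  0.153 ]
handleL [ 0.5704 -0.3272  0.153 ]
[(np.float64(-60.0), 42), (np.float64(-58.5), 49), (np.float64(-57.0), 64), (np.float64(-55.5), 68), (np.float64(-54.0), 67), (np.float64(-52.5), 67), (np.float64(-51.0), 68), (np.float64(-49.5), 67), (np.float64(-48.0), 66), (np.float64(-46.5), 63), (np.float64(-45.0), 85), (np.float64(-43.5), 131), (np.float64(-42.0), 143), (np.float64(-40.5), 139), (np.float64(-39.0), 137), (np.float64(-37.5), 137), (np.float64(-36.0), 136), (np.float64(-34.5), 137), (np.float64(-33.0), 139), (np.float64(-31.5), 137), (np.float64(-30.0), 114), (np.float64(-28.5), 75), (np.float64(-27.0), 65), (np.float64(-25.5), 65), (np.float64(-24.0), 65), (np.float64(-22.5), 65), (np.float64(-21.0), 
[... 1066 characters left out ...]
loat64(46.5), 114), (np.float64(48.0), 151), (np.float64(49.5), 153), (np.float64(51.0), 150), (np.float64(52.5), 149), (np.float64(54.0), 148), (np.float64(55.5), 146), (np.float64(57.0), 121), (np.float64(58.5), 78), (np.float64(60.0), 62), (np.float64(61.5), 63), (np.float64(63.0), 63), (np.float64(64.5), 63), (np.float64(66.0), 66), (np.float64(67.5), 80), (np.float64(69.0), 115), (np.float64(70.5), 145), (np.float64(72.0), 153), (np.float64(73.5), 153), (np.float64(75.0), 153), (np.float64(76.5), 153), (np.float64(78.0), 153), (np.float64(79.5), 153)]
psi now 65.6 turn(tool) 58.6 | shift before turn [-38.8  -39.91  10.55], after [-54.28  12.33  10.55] | q6 -0.12 F [ 0.2 -0.3  0.1] t 1.3
```

Request:
jog_arm(
  fingers=[9.4,9.4,9.4,9.4,9.4],
  offset=[
    [0,0,0],
    [0,0,0],
    [0,0,0],
    [0,0,0],
    [0,0,0],
  ],
  yaw=[8.4,8.4,8.4,8.4,8.4],
)

```text
time: 1.8
tool_pos: [0.2375, 0.5237, 0.2055]
orientation: [0.55, 0.835, 0.0, -0.0]
wrist_force: [1.0, 0.5, -0.1]
opening: 0.0936
finger_force: 0.0
```

Request:
jog_arm(
  fingers=[9.4,9.4,9.4,9.4,9.4],
  offset=[
    [0,0,0],
    [0,0,0],
    [-3.46,-0.42,0],
    [-3.46,-0.42,0],
    [-3.46,-0.42,0],
  ],
  yaw=[8.4,8.4,0,0,0],
)

```text
time: 2.3
tool_pos: [0.2372, 0.418, 0.2053]
orientation: [0.664, 0.748, -0.0, 0.0]
wrist_force: [0.2, -0.2, 0.3]
opening: 0.0939
finger_force: 0.0
```

Request:
jog_arm(
  fingers=[9.4,9.4,9.4,9.4,9.4],
  offset=[
    [-3.46,-0.42,0],
    [-3.46,-0.42,0],
    [-3.46,-0.42,0],
    [-3.46,-0.42,0],
    [-3.46,-0.42,0],
  ],
  yaw=[0,0,0,0,0],
)

```text
time: 2.8
tool_pos: [0.2367, 0.2436, 0.2056]
orientation: [0.664, 0.748, 0.0, 0.0]
wrist_force: [0.3, -0.5, 0.5]
opening: 0.0939
finger_force: 0.0
```

Request:
jog_arm(
  fingers=[9.4,9.4,9.4,9.4,9.4],
  offset=[
    [-3.46,-0.42,0],
    [-3.46,-0.42,0],
    [-3.46,-0.42,0],
    [-3.46,-0.42,0],
    [-3.46,-0.42,0],
  ],
  yaw=[0,0,0,0,0],
)

```text
time: 3.3
tool_pos: [0.2363, 0.0695, 0.2057]
orientation: [0.663, 0.748, 0.001, 0.001]
wrist_force: [0.3, -0.4, 0.3]
opening: 0.0937
finger_force: 0.0
```

```bash
python3 -c "
from plan import *
plan(.426,0,.12,7);print(read_state()['tool_pos'])"
```

```text
psi now 6.9 turn(tool) -0.1 | shift before turn [-9.16 18.    8.57], after [-9.21 17.98  8.57] | q6 -0.12 F [ 0.3 -0.4  0.3] t 3.3
[0.23632808 0.06946058 0.20574412]
```

Request:
jog_arm(
  fingers=[9.4,9.4,9.4,9.4,9.4],
  offset=[
    [-3,0,0],
    [-3.1,0,0],
    [-3.1,0,0],
    [0,4.5,0],
    [0,4.5,0],
  ],
  yaw=[0,0,0,0,0],
)

```text
time: 3.8
tool_pos: [0.3379, -0.0129, 0.206]
orientation: [0.667, 0.745, 0.0, 0.001]
wrist_force: [0.6, 0.1, 0.6]
opening: 0.094
finger_force: 0.0
```

Request:
jog_arm(
  fingers=[9.4,9.4,9.4,9.4,9.4],
  offset=[
    [0,4.5,0],
    [0,4.5,0],
    [0,0,4],
    [0,0,4],
    [0,0,0],
  ],
  yaw=[0,0,0,0,0],
)

```text
time: 4.3
tool_pos: [0.422, 0.0013, 0.1214]
orientation: [0.664, 0.748, -0.003, -0.005]
wrist_force: [-2.3, 0.1, 0.8]
opening: 0.0938
finger_force: 0.0
```

```bash
python3 -c "
from plan import *
plan(.426,0,.006,7);s=read_state();print(s['tool_pos'],s['q'])
c=snap('side','side2.png')
d=snap('top','top2.png')
cv2.imwrite('pics/c2.png',np.hstack([cv2.resize(c['color'][130:290,130:330],None,fx=2,fy=2)[:,:,::-1],cv2.resize(d['color'][170:330,100:300],None,fx=2,fy=2)[:,:,::-1]]))
for n in('side','top'):
  for t in('nut','stud_tip','stud'):print(n,t,[(np.round(a['point'],4),round(a['p'],2)) for a in tip_of(n,t)][:2])
"
```

```text
psi now 6.8 turn(tool) -0.2 | shift before turn [-0.18  0.39 11.54], after [-0.18  0.38 11.54] | q6 -0.28 F [-2.3  0.1  0.8] t 4.3
[0.42195854 0.00132552 0.12139761] [-1.62124842e-01  1.21780978e-01  1.93510102e+00  5.41784505e-05
  1.09596050e+00 -2.81081896e-01]
side nut [(array([0.4284, 0.0045, 0.0009]), 0.87), (array([ 4.441e-01, -1.020e-01, -2.000e-04]), 0.4)]
side stud_tip [(array([0.5819, 0.0015, 0.0818]), 0.85)]
side stud [(array([ 0.5821, -0.002 ,  0.024 ]), 0.83), (array([0.5862, 0.0021, 0.0828]), 0.75)]
top nut [(array([4.254e-01, 4.000e-04, 1.400e-03]), 0.73), (array([ 0.6095, -0.1838,  0.0165]), 0.58)]
top stud_tip [(array([ 0.5838, -0.0038,  0.0779]), 0.71)]
top stud [(array([5.877e-01, 3.000e-04, 2.620e-02]), 0.78), (array([ 0.5511, -0.3553,  0.0311]), 0.44)]
```

View pics/c2.png

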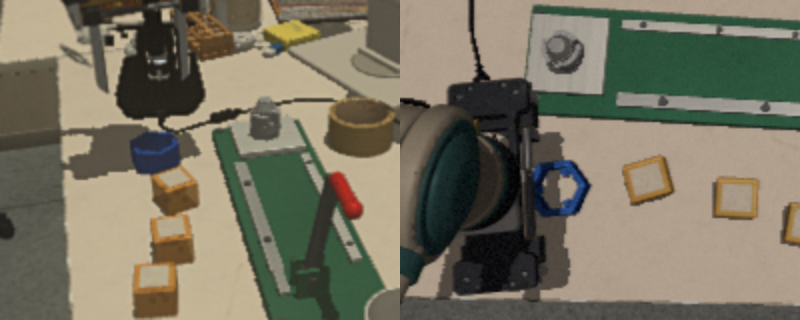

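Request:
jog_arm(
  fingers=[9.4,9.4,9.4,9.4,9.4],
  offset=[
    [0,0.4,3],
    [0,0,3],
    [0,0,3],
    [0,0,1.5],
    [0,0,1],
  ],
  yaw=[0,0,0,0,0],
)

```text
time: 5.2
tool_pos: [0.4301, 0.001, 0.0099]
orientation: [0.664, 0.748, -0.0, -0.0]
wrist_force: [-0.7, 0.4, -0.2]
opening: 0.0942
finger_force: 0.0
```

Request:
jog_arm(
  fingers=[5.5,5.5,5.5,5.5,5.5],
  offset=[
    [0,0,0],
    [0,0,0],
    [0,0,0],
    [0,0,0],
    [0,0,0],
  ],
  yaw=[0,0,0,0,0],
  newtons=15,
)

```text
time: 5.7
tool_pos: [0.4297, 0.0011, 0.011]
orientation: [0.664, 0.748, -0.0, -0.0]
wrist_force: [-2.1, 0.4, 3.5]
opening: 0.0603
finger_force: 15.0
```

Request:
jog_arm(
  fingers=[5.5,5.5,5.5,5.5,5.5],
  offset=[
    [0,0,0],
    [0,0,0],
    [0,0,0],
    [0,0,0],
    [0,0,0],
  ],
  yaw=[0,0,0,0,0],
)

```text
time: 6.2
tool_pos: [0.4297, 0.0011, 0.011]
orientation: [0.664, 0.748, -0.0, -0.0]
wrist_force: [-3.4, -0.3, 7.3]
opening: 0.0599
finger_force: 15.0
```

```bash
python3 -c "
from plan import *
plan(.5835,-.001,.11,7);s=read_state();print(s['tool_pos'],s['opening'],s['finger_force'])"
```

```text
psi now 6.8 turn(tool) -0.2 | shift before turn [-2.03 15.24 -9.9 ], after [-2.08 15.24 -9.9 ] | q6 -0.28 F [-3.4 -0.3  7.3] t 6.2
[0.42974301 0.00105994 0.01098658] 0.059936005815576454 15.00112071633339
```

Request:
jog_arm(
  fingers=[5.5,5.5,5.5,5.5,5.5],
  offset=[
    [0,0,-2],
    [0,0,-4],
    [0,0,-4],
    [0,0,-1],
    [0,0,0],
  ],
  yaw=[0,0,0,0,0],
  newtons=25,
)

```text
time: 6.7
tool_pos: [0.4315, 0.0009, 0.1217]
orientation: [0.664, 0.748, 0.001, 0.002]
wrist_force: [-0.5, -0.1, -2.0]
opening: 0.0605
finger_force: 25.0
```

Request:
jog_arm(
  fingers=[5.5,5.5,5.5,5.5,5.5],
  offset=[
    [-0.5,4,0],
    [-0.5,4,0],
    [-0.5,4,0],
    [-0.6,3.2,0],
    [0,0,0],
  ],
  yaw=[0,0,0,0,0],
)

```text
time: 7.2
tool_pos: [0.5872, -0.0022, 0.1172]
orientation: [0.664, 0.748, 0.0, -0.0]
wrist_force: [-0.3, 0.4, -1.1]
opening: 0.0599
finger_force: 25.0
```

```bash
python3 -c "
from plan import *
plan(.5835,-.001,.08,7);s=read_state();print(s['tool_pos'],s['opening'],s['finger_force'],s['wrist_force'])
c=snap('side','side3.png')
d=snap('top','top3.png')
for n in('side','top'):
  for t in('nut','stud_tip','stud'):print(n,t,[(np.round(a['point'],4),round(a['p'],2)) for a in tip_of(n,t)][:2])
cv2.imwrite('pics/c3.png',np.hstack([cv2.resize(c['color'][120:240,200:320],None,fx=3.3,fy=3.3)[:,:,::-1],cv2.resize(d['color'][140:260,120:240],None,fx=3.3,fy=3.3)[:,:,::-1]]))
"
```

```text
psi now 6.8 turn(tool) -0.2 | shift before turn [ 0.17 -0.35  3.72], after [ 0.17 -0.35  3.72] | q6 -0.24 F [-0.3  0.4 -1.1] t 7.2
[ 0.58715658 -0.00223455  0.11722062] 0.05989423841690367 24.99953716993332 [-0.32302048  0.35697396 -1.06983725]
side nut [(array([ 0.589 , -0.0009,  0.1064]), 0.7)]
side stud_tip [(array([0.5859, 0.0008, 0.0807]), 0.55)]
side stud [(array([ 0.5864, -0.0019,  0.0249]), 0.64)]
top nut [(array([ 0.5836, -0.0012,  0.1068]), 0.52), (array([ 0.4177, -0.3996,  0.0016]), 0.37)]
top stud_tip [(array([ 0.5802, -0.0025,  0.079 ]), 0.53)]
top stud [(array([ 0.5875, -0.002 ,  0.0244]), 0.56)]
```

View pics/c3.png

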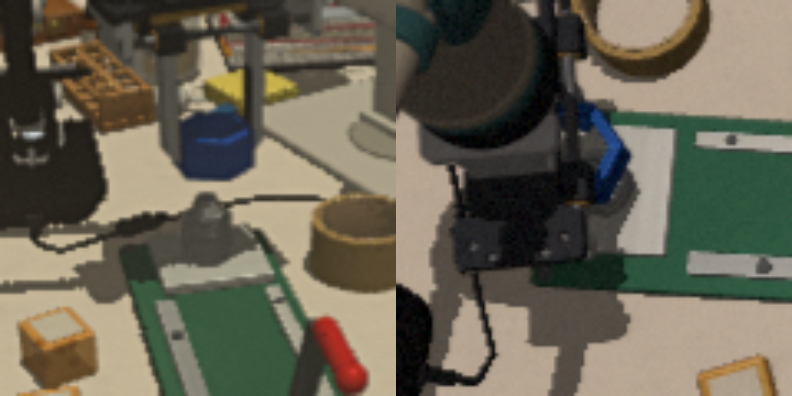

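The nut hangs just over the stud, with the stud tip at about (208,200) in the left crop. I'll lower it.

Request:
jog_arm(
  fingers=[5.5,5.5,5.5,5.5,5.5],
  offset=[
    [0,-0.2,2],
    [0,0,1],
    [0,0,1],
    [0,0,1],
    [0,0,0.5],
  ],
  yaw=[0,0,0,0,0],
)

```text
time: 8.1
tool_pos: [0.5812, -0.002, 0.0645]
orientation: [0.664, 0.748, -0.0, -0.0]
wrist_force: [0.0, 0.3, -1.6]
opening: 0.0597
finger_force: 25.0
```

Request:
jog_arm(
  fingers=[5.5,5.5],
  offset=[
    [0,0,0.3],
    [0,0,0],
  ],
  yaw=[0,0],
)

```text
time: 8.3
tool_pos: [0.5816, -0.002, 0.0622]
orientation: [0.664, 0.748, -0.0, -0.0]
wrist_force: [0.1, 0.1, -1.5]
opening: 0.0595
finger_force: 25.0
```

Request:
jog_arm(
  fingers=[5.5,5.5],
  offset=[
    [0,0,0.3],
    [0,0,0],
  ],
  yaw=[0,0],
)

```text
time: 8.5
tool_pos: [0.5817, -0.002, 0.0595]
orientation: [0.664, 0.748, 0.0, 0.0]
wrist_force: [0.2, -0.3, -1.7]
opening: 0.0596
finger_force: 25.0
```

Request:
jog_arm(
  fingers=[5.5,5.5],
  offset=[
    [0,0,0.2],
    [0,0,0],
  ],
  yaw=[0,0],
)

```text
time: 8.7
tool_pos: [0.5816, -0.002, 0.0574]
orientation: [0.664, 0.748, 0.0, -0.0]
wrist_force: [0.7, 0.3, -1.8]
opening: 0.0599
finger_force: 25.0
```

Request:
jog_arm(
  fingers=[5.5,5.5],
  offset=[
    [0,0,0.2],
    [0,0,0],
  ],
  yaw=[0,0],
)

```text
time: 8.9
tool_pos: [0.5815, -0.002, 0.0553]
orientation: [0.664, 0.748, -0.0, -0.0]
wrist_force: [-0.5, -0.4, -1.8]
opening: 0.0597
finger_force: 25.0
```

Request:
jog_arm(
  fingers=[5.5,5.5],
  offset=[
    [0,0,0.2],
    [0,0,0],
  ],
  yaw=[0,0],
)

```text
time: 9.1
tool_pos: [0.5814, -0.002, 0.0532]
orientation: [0.664, 0.748, -0.0, -0.0]
wrist_force: [0.2, -0.2, -2.1]
opening: 0.0598
finger_force: 25.0
```

Request:
jog_arm(
  fingers=[5.5,5.5],
  offset=[
    [0,0,0.2],
    [0,0,0],
  ],
  yaw=[0,0],
)

```text
time: 9.3
tool_pos: [0.5815, -0.002, 0.0512]
orientation: [0.664, 0.748, -0.0, -0.0]
wrist_force: [-0.2, -0.3, -2.1]
opening: 0.06
finger_force: 25.0
```

Request:
jog_arm(
  fingers=[5.5,5.5],
  offset=[
    [0,0,0.1],
    [0,0,0],
  ],
  yaw=[0,0],
)

```text
time: 9.5
tool_pos: [0.5816, -0.002, 0.051]
orientation: [0.664, 0.748, 0.0, 0.0]
wrist_force: [-0.4, 0.1, 1.7]
opening: 0.0595
finger_force: 25.0
```

Request:
jog_arm(
  fingers=[5.5,5.5,5.5,5.5,5.5],
  offset=[
    [0,0,0.1],
    [0,0,0],
    [0,0,0],
    [0,0,0],
    [0,0,0],
  ],
  yaw=[-3,-3,-3,-3,-3],
)

```text
time: 10.0
tool_pos: [0.5829, -0.0017, 0.051]
orientation: [0.56, 0.829, 0.001, 0.001]
wrist_force: [-0.7, 1.7, 6.0]
opening: 0.06
finger_force: 25.0
```

Request:
jog_arm(
  fingers=[5.5,5.5,5.5,5.5,5.5],
  offset=[
    [0,0,0],
    [0,0,0],
    [0,0,0],
    [0,0,0],
    [0,0,0],
  ],
  yaw=[-3,-3,-3,-3,-3],
)

```text
time: 10.5
tool_pos: [0.5829, -0.0015, 0.051]
orientation: [0.447, 0.895, 0.001, 0.001]
wrist_force: [-0.6, 1.3, 6.2]
opening: 0.0599
finger_force: 25.0
```

Request:
jog_arm(
  fingers=[5.5,5.5,5.5,5.5,5.5],
  offset=[
    [0,0,0],
    [0,0,0],
    [0,0,0],
    [0,0,0],
    [0,0,0],
  ],
  yaw=[-3,-3,-3,-3,-3],
)

```text
time: 11.0
tool_pos: [0.5828, -0.0014, 0.051]
orientation: [0.326, 0.945, 0.001, 0.001]
wrist_force: [-0.2, 1.6, 7.3]
opening: 0.0599
finger_force: 25.0
```

Request:
jog_arm(
  fingers=[5.5,5.5,5.5,5.5],
  offset=[
    [0,0,0],
    [0,0,0],
    [0,0,0],
    [0,0,0],
  ],
  yaw=[-3,-3,-3,-3],
)

```text
time: 11.4
tool_pos: [0.5827, -0.0013, 0.0508]
orientation: [0.226, 0.974, 0.001, 0.001]
wrist_force: [-1.3, 1.8, 5.1]
opening: 0.0599
finger_force: 25.0
```

Request:
jog_arm(
  fingers=[5.5,5.5,5.5,5.5],
  offset=[
    [0,0,0],
    [0,0,0],
    [0,0,0],
    [0,0,0],
  ],
  yaw=[-3,-3,-3,-3],
)

```text
time: 11.8
tool_pos: [0.5814, -0.0018, 0.0496]
orientation: [0.123, 0.992, 0.0, -0.0]
wrist_force: [-0.4, -0.3, 1.4]
opening: 0.0596
finger_force: 25.0
```

Request:
jog_arm(
  fingers=[5.5,5.5,5.5,5.5],
  offset=[
    [0,0,0],
    [0,0,0],
    [0,0,0],
    [0,0,0],
  ],
  yaw=[-3,-3,-3,-3],
)

```text
time: 12.2
tool_pos: [0.5828, -0.0021, 0.0497]
orientation: [0.021, 1.0, 0.001, 0.001]
wrist_force: [1.2, -0.6, -0.7]
opening: 0.0621
finger_force: 27.8
```

Request:
jog_arm(
  fingers=[5.5,5.5,5.5],
  offset=[
    [0,0,0],
    [0,0,0],
    [0,0,0],
  ],
  yaw=[2.5,2.5,0],
)

```text
time: 12.5
tool_pos: [0.5824, -0.0021, 0.0495]
orientation: [0.063, 0.998, 0.0, 0.001]
wrist_force: [0.1, 0.3, -2.0]
opening: 0.062
finger_force: 24.0
```

Request:
jog_arm(
  fingers=[5.5,5.5,5.5],
  offset=[
    [0,0,0.2],
    [0,0,0.2],
    [0,0,0],
  ],
  yaw=[0,0,0],
)

```text
time: 12.8
tool_pos: [0.5824, -0.0021, 0.0454]
orientation: [0.063, 0.998, -0.0, 0.001]
wrist_force: [2.7, -0.8, -1.4]
opening: 0.0621
finger_force: 24.0
```

Request:
jog_arm(
  fingers=[5.5,5.5,5.5],
  offset=[
    [0,0,0.2],
    [0,0,0.2],
    [0,0,0],
  ],
  yaw=[0,0,0],
)

```text
time: 13.1
tool_pos: [0.5823, -0.0022, 0.0413]
orientation: [0.063, 0.998, -0.0, 0.001]
wrist_force: [3.0, 0.2, -1.6]
opening: 0.0618
finger_force: 24.1
```

Request:
jog_arm(
  fingers=[5.5,5.5,5.5],
  offset=[
    [0,0,0.2],
    [0,0,0],
    [0,0,0],
  ],
  yaw=[0,0,0],
)

```text
time: 13.4
tool_pos: [0.5822, -0.0022, 0.0394]
orientation: [0.063, 0.998, -0.0, 0.001]
wrist_force: [4.0, -1.4, -2.4]
opening: 0.0619
finger_force: 24.1
```

Request:
jog_arm(
  fingers=[5.5,5.5,5.5],
  offset=[
    [0,0,0.15],
    [0,0,0],
    [0,0,0],
  ],
  yaw=[0,0,0],
)

```text
time: 13.7
tool_pos: [0.5823, -0.0022, 0.0389]
orientation: [0.063, 0.998, -0.0, 0.001]
wrist_force: [2.1, -1.2, 5.5]
opening: 0.062
finger_force: 24.1
```

```bash
python3 -c "
from plan import *
plan(.5835,-.001,.035,0)
c=snap('side','side4.png')
d=snap('top','top4.png')
for n in('side','top'):
  for t in('nut','stud'):print(n,t,[(np.round(a['point'],4),round(a['p'],2)) for a in tip_of(n,t)][:2])
cv2.imwrite('pics/c4.png',np.hstack([cv2.resize(c['color'][120:240,200:320],None,fx=3.3,fy=3.3)[:,:,::-1],cv2.resize(d['color'][140:260,120:240],None,fx=3.3,fy=3.3)[:,:,::-1]]))
"
```

```text
psi now 82.8 turn(tool) 82.8 | shift before turn [-0.11  0.13  0.39], after [0.12 0.12 0.39] | q6 -1.57 F [ 2.1 -1.2  5.5] t 13.7
side nut [(array([0.581 , 0.    , 0.0318]), 0.68)]
side stud [(array([ 5.849e-01, -3.000e-04,  2.400e-02]), 0.58)]
top nut [(array([ 0.5811, -0.0042,  0.0282]), 0.49)]
top stud [(array([ 0.5813, -0.0015,  0.0299]), 0.61), (array([ 0.5862, -0.0023,  0.0223]), 0.36)]
```

View pics/c4.png

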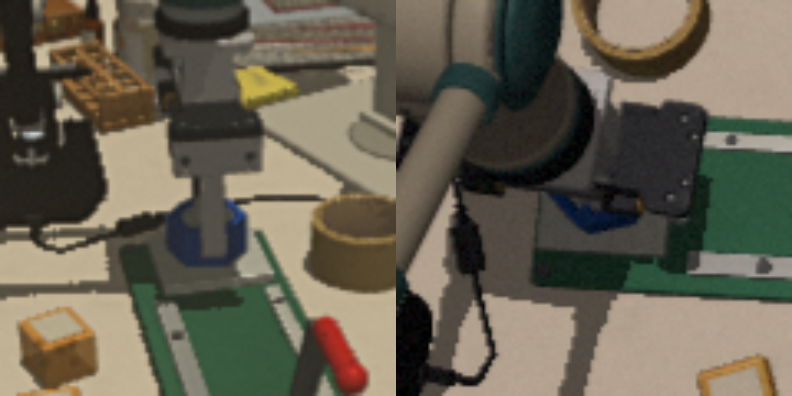

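The side crop shows the nut low on the foot at about (207,235), and contact came at exactly 4 mm. It has dropped into the thread, so I'll screw it clockwise.

Request:
jog_arm(
  fingers=[5.5,5.5,5.5,5.5,5.5],
  offset=[
    [0,0,0],
    [0,0,0],
    [0,0,0.02],
    [0,0,0.02],
    [0,0,0.02],
  ],
  yaw=[4,4,4,4,4],
)

```text
time: 14.5
tool_pos: [0.5811, -0.0015, 0.0387]
orientation: [0.236, 0.972, 0.0, -0.0]
wrist_force: [-0.4, 0.6, 8.8]
opening: 0.0623
finger_force: 23.6
```

Request:
jog_arm(
  fingers=[5.5,5.5,5.5,5.5,5.5],
  offset=[
    [0,0,0.02],
    [0,0,0.02],
    [0,0,0.02],
    [0,0,0.02],
    [0,0,0.02],
  ],
  yaw=[4,4,4,4,4],
)

```text
time: 15.0
tool_pos: [0.5812, -0.0012, 0.0372]
orientation: [0.402, 0.916, 0.001, -0.0]
wrist_force: [1.7, 0.9, 5.9]
opening: 0.0619
finger_force: 23.7
```

Request:
jog_arm(
  fingers=[5.5,5.5,5.5,5.5,5.5],
  offset=[
    [0,0,0.02],
    [0,0,0.02],
    [0,0,0.02],
    [0,0,0.02],
    [0,0,0.02],
  ],
  yaw=[4,4,4,4,4],
)

```text
time: 15.5
tool_pos: [0.581, -0.0014, 0.0356]
orientation: [0.554, 0.832, 0.0, -0.001]
wrist_force: [2.2, 1.6, 3.3]
opening: 0.062
finger_force: 23.8
```

Request:
jog_arm(
  fingers=[5.5,5.5,5.5],
  offset=[
    [0,0,0.03],
    [0,0,0.03],
    [0,0,0.03],
  ],
  yaw=[4,4,4],
)

```text
time: 15.8
tool_pos: [0.5812, -0.0013, 0.035]
orientation: [0.638, 0.77, 0.0, -0.001]
wrist_force: [0.8, 1.2, 6.4]
opening: 0.062
finger_force: 23.7
```

Request:
jog_arm(
  fingers=[5.5,5.5],
  offset=[
    [0,0,0.02],
    [0,0,0.02],
  ],
  yaw=[3,3],
)

```text
time: 16.0
tool_pos: [0.5815, -0.0021, 0.035]
orientation: [0.677, 0.736, -0.0, 0.0]
wrist_force: [-0.1, -2.4, 6.4]
opening: 0.0619
finger_force: 23.4
```

Request:
jog_arm(
  fingers=[5.5,5.5],
  offset=[
    [0,0,0],
    [0,0,0],
  ],
  yaw=[3,3],
)

```text
time: 16.2
tool_pos: [0.5815, -0.0017, 0.0349]
orientation: [0.715, 0.7, 0.0, 0.0]
wrist_force: [1.3, 2.8, 6.3]
opening: 0.0608
finger_force: 23.7
```

```bash
python3 -c "
from plan import *
plan(.5835,-.001,.035,0);print(read_state()['moment'])"
```

```text
psi now -1.2 turn(tool) -1.2 | shift before turn [ 0.08  0.19 -0.01], after [ 0.07  0.2  -0.01] | q6 -0.10 F [1.3 2.8 6.3] t 16.2
[ 0.72365391 -0.37499583  0.57881026]
```

Request:
jog_arm(
  fingers=[5.5,5.5],
  offset=[
    [0,0,0],
    [0,0,0],
  ],
  yaw=[3,3],
)

```text
time: 16.4
tool_pos: [0.5816, -0.0007, 0.0349]
orientation: [0.75, 0.661, 0.001, -0.0]
wrist_force: [1.4, 2.6, 5.8]
opening: 0.0601
finger_force: 25.2
```

Request:
jog_arm(
  fingers=[5.5,5.5],
  offset=[
    [0,0,0],
    [0,0,0],
  ],
  yaw=[2,2],
)

```text
time: 16.6
tool_pos: [0.5815, -0.0018, 0.035]
orientation: [0.771, 0.636, -0.0, 0.0]
wrist_force: [0.7, -1.4, 7.1]
opening: 0.0607
finger_force: 26.2
```

```bash
python3 -c "
from plan import *
plan(.5835,-.001,.035,0);print(read_state()['moment'])"
```

```text
psi now -10.9 turn(tool) -10.9 | shift before turn [ 0.12  0.18 -0.  ], after [ 0.08  0.2  -0.  ] | q6 0.07 F [ 0.7 -1.4  7.1] t 16.6
[-0.22749059 -0.22123956  1.47677438]
```

Request:
jog_arm(
  fingers=[9.4,9.4,9.4,9.4,9.4],
  offset=[
    [0,0,-0.1],
    [0,0,0],
    [0,0,0],
    [0,0,0],
    [0,0,-2],
  ],
  yaw=[0,0,0,0,0],
)

```text
time: 17.1
tool_pos: [0.5787, -0.0018, 0.0525]
orientation: [0.773, 0.635, -0.002, -0.003]
wrist_force: [0.3, 0.1, -0.2]
opening: 0.0934
finger_force: 0.0
```

Request:
jog_arm(
  fingers=[9.4,9.4,9.4,9.4,9.4],
  offset=[
    [0,0,-4],
    [0,0,-4],
    [0,0,-3],
    [0,-5,0],
    [0,-5,0],
  ],
  yaw=[0,0,0,0,0],
)

```text
time: 17.6
tool_pos: [0.4836, 0.0172, 0.1657]
orientation: [0.773, 0.635, 0.001, 0.0]
wrist_force: [-0.7, 0.4, 0.8]
opening: 0.0938
finger_force: 0.0
```

Request:
jog_arm(
  fingers=[9.4,9.4,9.4,9.4,9.4],
  offset=[
    [0,-5,0],
    [0,-5,0],
    [0,0,0],
    [0,0,0],
    [0,0,0],
  ],
  yaw=[0,0,0,0,0],
)

```text
time: 18.1
tool_pos: [0.3869, 0.0365, 0.1655]
orientation: [0.773, 0.635, 0.001, 0.001]
wrist_force: [-0.1, -0.1, 0.1]
opening: 0.0938
finger_force: 0.0
```

```bash
cat > look.py <<'E'
from seg import *; from plan import plan
def look():
    c=camera('top')
    for r,P in rects(c,'amber',.038,60,(.3,.7,-.55,.15)): print('block',np.round(r[0],1),np.round(r[1],1),round(r[2],1))
    for r,P in rects(c,'amber',.052,60,(.53,.7,-.55,.05)): print('in press h',np.round(r[0],1),np.round(r[1],1),round(r[2],1))
    print('block net',[(np.round(a['point'],3).tolist(),round(a['p'],2)) for a in tip_of('top','block_1')])
    return c
E
python3 -c "
from look import *
look()
d=snap('top','top5.png');c=snap('side','side5.png')
for n in('side','top'):
  for t in('nut','stud'):print(n,t,[(np.round(a['point'],4),round(a['p'],2)) for a in tip_of(n,t)][:2])
plan(.438,-.103,.12,18)
cv2.imwrite('pics/c5.png',np.hstack([cv2.resize(c['color'][150:230,220:300],None,fx=5,fy=5)[:,:,::-1],cv2.resize(d['color'][160:240,140:220],None,fx=5,fy=5)[:,:,::-1]]))
"
```

```text
block [ 390.8 -283.3] [46.8 43.4] 80.7
block [ 419.6 -399.3] [43.1 46.9] 9.3
block [ 419.2 -202. ] [42.  46.9] 1.2
block [ 438.2 -102.8] [42.7 49.2] 18.0
block net [([0.42, -0.204, -0.004], 0.77), ([0.394, -0.289, 0.0], 0.74), ([0.441, -0.105, -0.001], 0.69), ([0.418, -0.397, 0.0], 0.64)]
side nut [(array([0.5819, 0.0025, 0.0251]), 0.62), (array([ 0.5923, -0.4813,  0.0035]), 0.29)]
side stud [(array([ 0.5832, -0.0009,  0.0244]), 0.72)]
top nut []
top stud [(array([ 0.5892, -0.0025,  0.0244]), 0.57), (array([ 0.5696, -0.3579,  0.1555]), 0.25)]
psi now -11.2 turn(tool) -29.2 | shift before turn [-12.69   7.83   4.48], after [-14.9    0.65   4.48] | q6 0.11 F [ 0.9 -0.2  0.9] t 18.5
```

View pics/c5.png

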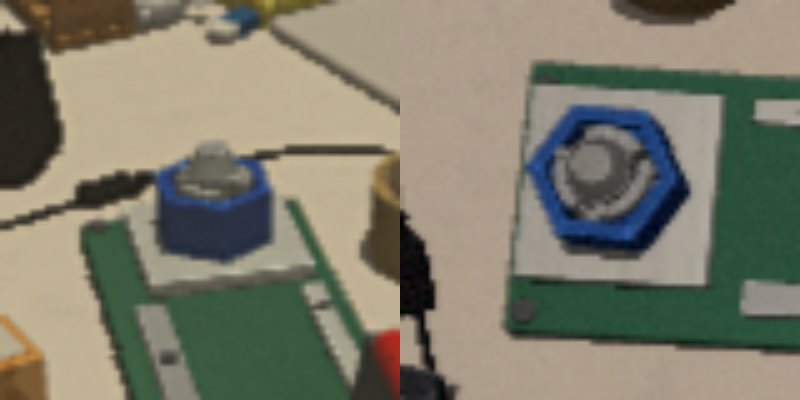

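The nut is flat on the foot. I'll take block D at (0.439,-0.103) first.

Request:
jog_arm(
  fingers=[7.5,7.5,7.5,7.5,7.5],
  offset=[
    [0,0,0],
    [0,0,0],
    [0,0,0],
    [0,0,0],
    [-3.7,0.2,0],
  ],
  yaw=[-7.3,-7.3,-7.3,-7.3,0],
)

```text
time: 19.0
tool_pos: [0.3975, 0.0045, 0.1649]
orientation: [0.585, 0.811, 0.001, -0.001]
wrist_force: [0.6, -0.5, 0.3]
opening: 0.075
finger_force: 0.0
```

Request:
jog_arm(
  fingers=[7.5,7.5,7.5,7.5,7.5],
  offset=[
    [-3.7,0.2,0],
    [-3.7,0.2,0],
    [-3.7,0.1,2],
    [0,0,3],
    [0,0,0],
  ],
  yaw=[0,0,0,0,0],
)

```text
time: 19.5
tool_pos: [0.4352, -0.1017, 0.112]
orientation: [0.589, 0.808, -0.001, -0.004]
wrist_force: [-1.7, 0.8, -0.5]
opening: 0.0751
finger_force: 0.0
```

```bash
python3 -c "
from look import *
plan(.439,-.103,.012,18)"
```

```text
psi now 17.9 turn(tool) -0.1 | shift before turn [-0.24  0.32 10.  ], after [-0.24  0.32 10.  ] | q6 -0.70 F [-1.7  0.8 -0.5] t 19.5
```

Request:
jog_arm(
  fingers=[7.5,7.5,7.5,7.5,7.5],
  offset=[
    [-0.2,0,3],
    [0,0,3],
    [0,0,2.5],
    [0,0,1.5],
    [0,0,0],
  ],
  yaw=[0,0,0,0,0],
)

```text
time: 20.0
tool_pos: [0.4373, -0.1026, 0.0143]
orientation: [0.587, 0.809, -0.0, -0.002]
wrist_force: [-0.1, -0.2, -0.6]
opening: 0.0751
finger_force: 0.0
```

Request:
jog_arm(
  fingers=[4,4,4,4,4],
  offset=[
    [0,0,0],
    [0,0,0],
    [0,0,0],
    [0,0,0],
    [0,0,0],
  ],
  yaw=[0,0,0,0,0],
  newtons=15,
)

```text
time: 20.5
tool_pos: [0.439, -0.1039, 0.0158]
orientation: [0.588, 0.809, 0.0, 0.001]
wrist_force: [1.3, 0.7, 5.5]
opening: 0.0441
finger_force: 15.0
```

Request:
jog_arm(
  fingers=[4,4,4,4,4],
  offset=[
    [0,0,-1],
    [0,0,-3],
    [0,0,-4],
    [0,0,0],
    [0,0,0],
  ],
  yaw=[0,0,5,7.5,7.5],
)

```text
time: 21.0
tool_pos: [0.4393, -0.1041, 0.097]
orientation: [0.721, 0.693, 0.001, 0.002]
wrist_force: [0.2, 0.4, -1.5]
opening: 0.0438
finger_force: 15.0
```

```bash
python3 -c "
from look import *
plan(.5745,-.0921,.09,-2.1)"
```

```text
psi now -2.3 turn(tool) -0.2 | shift before turn [ 1.74 13.46  0.7 ], after [ 1.69 13.47  0.7 ] | q6 -0.35 F [ 0.2  0.4 -1.5] t 21.0
```

Request:
jog_arm(
  fingers=[4,4,4,4,4],
  offset=[
    [0.5,4,0],
    [0.5,4,0],
    [0.4,3.5,0],
    [0.3,2,0],
    [0,0,0],
  ],
  yaw=[0,0,0,0,0],
)

```text
time: 21.5
tool_pos: [0.5768, -0.0914, 0.0952]
orientation: [0.719, 0.695, 0.001, 0.001]
wrist_force: [-0.8, 0.0, -1.3]
opening: 0.0437
finger_force: 15.0
```

Request:
jog_arm(
  fingers=[4,4,4,4,4],
  offset=[
    [0,0,2],
    [0,0,2],
    [0,0,2],
    [0,0,0],
    [0,0,0],
  ],
  yaw=[0,0,0,0,0],
)

```text
time: 22.0
tool_pos: [0.5729, -0.0914, 0.0354]
orientation: [0.719, 0.695, -0.0, -0.001]
wrist_force: [-0.2, 0.7, -1.7]
opening: 0.0441
finger_force: 15.0
```

```bash
python3 -c "
from look import *
plan(.5745,-.0921,.0298,-2.1)"
```

```text
psi now -2.0 turn(tool) 0.1 | shift before turn [-0.06  0.16  0.56], after [-0.06  0.16  0.56] | q6 -0.24 F [-0.2  0.7 -1.7] t 22.0
```

Request:
jog_arm(
  fingers=[4,4,4,4],
  offset=[
    [0,0.1,0.3],
    [0,0,0.2],
    [0,0,0.1],
    [0,0,0],
  ],
  yaw=[0,0,0,0],
)

```text
time: 22.4
tool_pos: [0.5753, -0.0916, 0.0298]
orientation: [0.719, 0.695, 0.0, 0.0]
wrist_force: [-0.6, -0.2, 1.9]
opening: 0.0437
finger_force: 15.0
```

Request:
jog_arm(
  fingers=[5.8,5.8,5.8,5.8,5.8],
  offset=[
    [0,0,0],
    [0,0,0],
    [0,0,-1],
    [0,0,-3],
    [0,0,-4],
  ],
  yaw=[0,0,0,0,0],
)

```text
time: 22.9
tool_pos: [0.5735, -0.091, 0.1087]
orientation: [0.719, 0.695, -0.001, -0.002]
wrist_force: [1.4, 0.1, 0.6]
opening: 0.058
finger_force: 0.0
```

Request:
jog_arm(
  fingers=[7.5,7.5,7.5,7.5,7.5],
  offset=[
    [0,-4,0],
    [0,-4,0],
    [-2.5,-4,0],
    [-4,-3,0],
    [-4,0,0],
  ],
  yaw=[0,0,0,0,0],
)

```text
time: 23.4
tool_pos: [0.4171, -0.1901, 0.1098]
orientation: [0.719, 0.695, -0.0, -0.001]
wrist_force: [0.3, -0.3, 0.1]
opening: 0.0744
finger_force: 0.0
```

```bash
python3 -c "
from look import *
look()
plan(.420,-.202,.016,1.2)"
```

```text
block [ 419.6 -399.3] [43.1 46.9] 9.3
block [ 568.9 -116.8] [49.3 41.2] 87.2
in press h [ 566.4 -118.2] [48.6 40.5] 87.2
block net [([0.418, -0.402, 0.002], 0.73), ([0.582, -0.002, 0.024], 0.59), ([0.393, -0.286, 0.001], 0.53), ([0.568, -0.118, 0.012], 0.53)]
psi now -2.3 turn(tool) -3.5 | shift before turn [-0.65 -0.16  9.44], after [-0.64 -0.19  9.44] | q6 -0.54 F [ 0.1  1.1 -0.5] t 23.5
```

Block D now reads about (0.567,-0.118), 26 mm from where I set it down. It must have been knocked, but it's still in the trough. I'll re-grip it and carry it back to its slot.

Request:
jog_arm(
  fingers=[7.5,7.5,7.5,7.5,7.5],
  offset=[
    [2.3,4,0],
    [2.3,4,0],
    [2,4,0],
    [0,3,0],
    [0,0,0],
  ],
  yaw=[0,0,0,0,0],
)

```text
time: 24.0
tool_pos: [0.5783, -0.1294, 0.1093]
orientation: [0.718, 0.696, 0.001, 0.002]
wrist_force: [0.3, -0.9, -0.1]
opening: 0.0752
finger_force: 0.0
```

```bash
python3 -c "
from look import *
c=snap('side','side6.png')
cv2.imwrite('pics/c6.png',cv2.resize(c['color'][150:330,160:360],None,fx=3,fy=3)[:,:,::-1])
print('block net',[(np.round(a['point'],3).tolist(),round(a['p'],2)) for a in tip_of('side','block_1')])
plan(.567,-.1175,.03,-2.5)"
```

```text
block net [([0.418, -0.401, 0.001], 0.86), ([0.396, -0.284, 0.001], 0.66), ([0.42, -0.2, -0.0], 0.64), ([0.562, -0.143, 0.014], 0.61)]
psi now -1.9 turn(tool) 0.6 | shift before turn [ 1.17 -0.7   7.89], after [ 1.17 -0.71  7.89] | q6 -0.31 F [-0.3 -0.6 -0.1] t 24.1
```

View pics/c6.png

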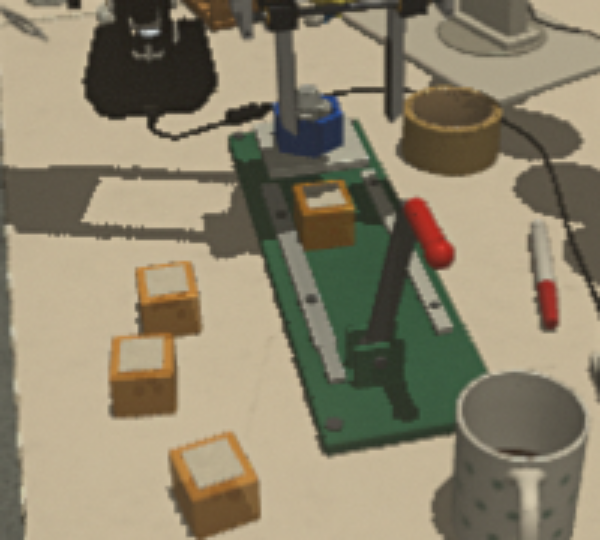

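In the side crop block D's label is at about (327,198). The block is inside the trough, and seems to be further along than before. I'll re-measure.

```bash
python3 -c "
from look import *
for k in range(2):
  c=camera('side')
  print('block net',[(np.round(a['point'],3).tolist(),round(a['p'],2)) for a in tip_of('side','block_1')])
print(ray(c,[(269,216),(160+300/3,150+187/3),(160+343/3,150+182/3),(160+355/3,150+207/3),(160+303/3,150+213/3)],.052))
d=look();print(rects(d,'amber',.052,60,(.5,.65,-.3,.0))[0][0])
"
```

```text
block net [([0.42, -0.403, -0.0], 0.91), ([0.564, -0.142, 0.016], 0.89), ([0.39, -0.283, 0.002], 0.65), ([0.419, -0.202, 0.002], 0.63)]
block net [([0.56, -0.146, 0.015], 0.63), ([0.393, -0.285, 0.002], 0.62), ([0.421, -0.401, -0.0], 0.59), ([0.421, -0.201, -0.001], 0.59)]
[[ 0.5634 -0.1446  0.052 ]
 [ 0.5463 -0.122   0.052 ]
 [ 0.5826 -0.1242  0.052 ]
 [ 0.5816 -0.1639  0.052 ]
 [ 0.5392 -0.1608  0.052 ]]
block [ 390.6 -283.2] [47.  43.6] 81.0
block [ 419.6 -399.3] [43.1 46.9] 9.3
block [ 419.2 -202. ] [42.  46.9] 1.2
block net [([0.392, -0.282, -0.0], 0.96), ([0.564, -0.142, 0.014], 0.73), ([0.42, -0.401, -0.0], 0.62), ([0.419, -0.205, -0.001], 0.61)]Traceback (most recent call last):
  File "<string>", line 7, in <module>
    d=look();print(rects(d,'amber',.052,60,(.5,.65,-.3,.0))[0][0])
                   ~~~~~~~~~~~~~~~~~~~~~~~~~~~~~~~~~~~~~~~~^^^
IndexError: list index out of range
```

Block D has settled at about (0.5635,-0.143), which is the +33 mm slot. I'll leave it there and put block C at +86 instead.

Request:
jog_arm(
  fingers=[7.5,7.5,7.5,7.5,7.5],
  offset=[
    [0,-4,0],
    [0,-4,0],
    [-2.5,-4,0],
    [-4,-3.5,0],
    [0,0,0],
  ],
  yaw=[0,-3.3,0,0,0],
)

```text
time: 24.9
tool_pos: [0.4181, -0.195, 0.1094]
orientation: [0.701, 0.713, -0.001, 0.0]
wrist_force: [0.8, 0.4, -0.2]
opening: 0.0747
finger_force: 0.0
```

```bash
python3 -c "
from look import *
look()
plan(.420,-.202,.016,1.2)"
```

```text
block [ 419.6 -399.3] [43.1 46.9] 9.3
block [ 561.  -140.1] [47.3 42.5] 86.2
in press h [ 558.7 -141.2] [46.5 41.8] 86.2
block net [([0.42, -0.401, 0.004], 0.92), ([0.562, -0.141, 0.016], 0.68)]
psi now 1.1 turn(tool) -0.1 | shift before turn [-0.93 -0.18  9.35], after [-0.93 -0.19  9.35] | q6 -0.60 F [-0.6 -1.7  0.5] t 25.0
```

Request:
jog_arm(
  fingers=[7.5,7.5,7.5,7.5,7.5],
  offset=[
    [-0.7,0.1,3],
    [0,0,3],
    [0,0,2.5],
    [0,0,1.2],
    [0,0,0],
  ],
  yaw=[0,0,0,0,0],
)

```text
time: 25.5
tool_pos: [0.4231, -0.197, 0.0104]
orientation: [0.698, 0.716, -0.0, -0.002]
wrist_force: [0.3, 0.3, 0.7]
opening: 0.0749
finger_force: 0.0
```

Request:
jog_arm(
  fingers=[4,4,4,4,4],
  offset=[
    [0,0,0],
    [0,0,0],
    [0,0,0],
    [0,0,0],
    [0,0,0],
  ],
  yaw=[0,0,0,0,0],
)

```text
time: 26.0
tool_pos: [0.4233, -0.1989, 0.0126]
orientation: [0.699, 0.715, 0.0, 0.0]
wrist_force: [-1.3, 0.7, 3.9]
opening: 0.0443
finger_force: 14.8
```

Request:
jog_arm(
  fingers=[4,4,4,4,4],
  offset=[
    [0,0,-1],
    [0,0,-4],
    [0,0,-4],
    [0,0,0],
    [0,0,0],
  ],
  yaw=[0,0,3.3,0,0],
)

```text
time: 26.5
tool_pos: [0.4237, -0.1991, 0.103]
orientation: [0.719, 0.695, 0.0, 0.001]
wrist_force: [-0.7, 0.5, -0.9]
opening: 0.0446
finger_force: 14.8
```

```bash
python3 -c "
from look import *
plan(.5745,-.090,.0298,-2.1)"
```

```text
psi now -2.0 turn(tool) 0.1 | shift before turn [11.43 14.69  7.32], after [11.46 14.67  7.32] | q6 -0.55 F [-0.7  0.5 -0.9] t 26.5
```

Request:
jog_arm(
  fingers=[4,4,4,4,4],
  offset=[
    [3.4,3,0],
    [3.4,3.5,0],
    [3,4,0],
    [1.9,4,0],
    [0,0,0],
  ],
  yaw=[0,0,0,0,0],
)

```text
time: 27.0
tool_pos: [0.5765, -0.0845, 0.0999]
orientation: [0.718, 0.696, 0.001, -0.0]
wrist_force: [-0.8, -0.1, -1.6]
opening: 0.0444
finger_force: 14.8
```

Request:
jog_arm(
  fingers=[4,4,4,4,4],
  offset=[
    [0,0,2.5],
    [0,0,2.5],
    [0,0,1.5],
    [0,0,0],
    [0,0,0],
  ],
  yaw=[0,0,0,0,0],
)

```text
time: 27.5
tool_pos: [0.571, -0.0871, 0.0361]
orientation: [0.719, 0.695, -0.001, -0.001]
wrist_force: [-0.3, 0.6, -0.2]
opening: 0.0444
finger_force: 14.8
```

```bash
python3 -c "
from look import *
plan(.5745,-.087,.0266,-2.1)"
```

```text
psi now -2.0 turn(tool) 0.1 | shift before turn [0.02 0.35 0.95], after [0.02 0.35 0.95] | q6 -0.24 F [-0.3  0.6 -0.2] t 27.5
```

Request:
jog_arm(
  fingers=[4,4,4,4],
  offset=[
    [0,0.1,0.4],
    [0,0,0.4],
    [0,0,0.15],
    [0,0,0],
  ],
  yaw=[0,0,0,0],
)

```text
time: 27.9
tool_pos: [0.5732, -0.0871, 0.0276]
orientation: [0.719, 0.695, 0.0, -0.0]
wrist_force: [-0.2, -0.1, -0.4]
opening: 0.0442
finger_force: 14.8
```

Request:
jog_arm(
  fingers=[5.8,5.8,5.8,5.8,5.8],
  offset=[
    [0,0,0],
    [0,0,0],
    [0,0,-1],
    [0,0,-3],
    [0,0,-4],
  ],
  yaw=[0,0,0,0,0],
)

```text
time: 28.4
tool_pos: [0.572, -0.0867, 0.1075]
orientation: [0.719, 0.695, -0.001, -0.002]
wrist_force: [-0.0, 0.4, -0.2]
opening: 0.058
finger_force: 0.0
```

Request:
jog_arm(
  fingers=[7.5,7.5,7.5,7.5,7.5],
  offset=[
    [-2,-4,0],
    [-4,-3.5,0],
    [-4,-3.5,0],
    [-4,-3.5,0],
    [-4.5,-3,0],
  ],
  yaw=[0,0,0,0,6.9],
)

```text
time: 28.9
tool_pos: [0.3992, -0.2563, 0.1087]
orientation: [0.76, 0.649, 0.0, 0.001]
wrist_force: [0.1, -0.6, -0.2]
opening: 0.0752
finger_force: 0.0
```

```bash
python3 -c "
from look import *
look()
plan(.391,-.2835,.016,-9)"
```

```text
block [ 419.9 -399.3] [42.7 46.8] 9.6
block [ 560.6 -140.1] [47.3 43.3] 86.2
block [574.4 -89. ] [47.1 43. ] 84.9
in press h [ 558.3 -141.2] [46.6 42.6] 86.2
in press h [571.8 -90.9] [46.4 42.3] 84.9
block net [([0.42, -0.402, -0.001], 0.78), ([0.561, -0.14, 0.013], 0.72), ([0.573, -0.089, 0.013], 0.71)]
psi now -9.4 turn(tool) -0.4 | shift before turn [-2.4  -0.32  9.27], after [-2.4  -0.34  9.27] | q6 -0.56 F [1.5 0.6 0.1] t 29.0
```

Request:
jog_arm(
  fingers=[7.5,7.5,7.5,7.5,7.5],
  offset=[
    [-2.4,-0.3,2],
    [0,0,3],
    [0,0,2.5],
    [0,0,1.7],
    [0,0,0],
  ],
  yaw=[0,0,0,0,0],
)

```text
time: 29.5
tool_pos: [0.3934, -0.2773, 0.0142]
orientation: [0.76, 0.65, -0.0, -0.002]
wrist_force: [-0.6, 0.5, 0.2]
opening: 0.075
finger_force: 0.0
```

Request:
jog_arm(
  fingers=[4,4,4,4,4],
  offset=[
    [0,0,0],
    [0,0,0],
    [0,0,0],
    [0,0,0],
    [0,0,0],
  ],
  yaw=[0,0,0,0,0],
)

```text
time: 30.0
tool_pos: [0.3942, -0.279, 0.0163]
orientation: [0.76, 0.65, -0.0, 0.0]
wrist_force: [-0.8, 0.2, 5.2]
opening: 0.044
finger_force: 15.0
```

Request:
jog_arm(
  fingers=[4,4,4,4,4],
  offset=[
    [0,0,-1],
    [0,0,-4],
    [0,0,-4],
    [0,0,0],
    [0,0,0],
  ],
  yaw=[0,0,-7.1,0,0],
)

```text
time: 30.5
tool_pos: [0.3945, -0.2791, 0.1064]
orientation: [0.719, 0.696, 0.0, 0.001]
wrist_force: [0.4, 0.0, -1.7]
opening: 0.0438
finger_force: 15.0
```

```bash
python3 -c "
from look import *
plan(.570,-.200,.0266,-2.1);print(read_state()['tool_pos'])"
```

```text
psi now -1.9 turn(tool) 0.2 | shift before turn [ 8.48 17.29  7.98], after [ 8.55 17.25  7.98] | q6 -0.73 F [ 0.4  0.  -1.7] t 30.5
[ 0.3945 -0.2791  0.1064]
```

Request:
jog_arm(
  fingers=[4,4,4,4,4],
  offset=[
    [1.8,4,0],
    [1.8,4,0],
    [1.8,4,0],
    [1.8,4,0],
    [1.7,1.3,0],
  ],
  yaw=[0,0,0,0,0],
)

```text
time: 31.0
tool_pos: [0.5727, -0.1941, 0.1031]
orientation: [0.718, 0.696, 0.0, -0.001]
wrist_force: [-0.4, -0.3, -0.9]
opening: 0.044
finger_force: 15.0
```

Request:
jog_arm(
  fingers=[4,4,4,4,4],
  offset=[
    [0,0,2.5],
    [0,0,2.5],
    [0,0,1.5],
    [0,0,0],
    [0,0,0],
  ],
  yaw=[0,0,0,0,0],
)

```text
time: 31.5
tool_pos: [0.5689, -0.1949, 0.0392]
orientation: [0.718, 0.696, -0.0, -0.001]
wrist_force: [0.5, 1.0, -0.4]
opening: 0.0442
finger_force: 15.0
```

```bash
python3 -c "
from look import *
plan(.570,-.196,.0303,-2.1)"
```

```text
psi now -1.8 turn(tool) 0.3 | shift before turn [-0.11  0.11  0.89], after [-0.11  0.11  0.89] | q6 -0.41 F [ 0.5  1.  -0.4] t 31.5
```

Request:
jog_arm(
  fingers=[4,4,4,4],
  offset=[
    [0,0,0.4],
    [0,0,0.4],
    [0,0,0.1],
    [0,0,0],
  ],
  yaw=[0,0,0,0],
)

```text
time: 31.9
tool_pos: [0.5699, -0.1954, 0.0317]
orientation: [0.718, 0.696, 0.0, 0.0]
wrist_force: [0.6, 0.1, -0.5]
opening: 0.0441
finger_force: 15.0
```

Request:
jog_arm(
  fingers=[5.8,5.8,5.8,5.8,5.8],
  offset=[
    [0,0,0],
    [0,0,0],
    [0,0,-1],
    [0,0,-3],
    [0,0,-4],
  ],
  yaw=[0,0,0,0,0],
)

```text
time: 32.4
tool_pos: [0.5686, -0.1948, 0.1115]
orientation: [0.718, 0.696, -0.001, -0.002]
wrist_force: [0.1, -0.2, 1.0]
opening: 0.058
finger_force: 0.0
```

Request:
jog_arm(
  fingers=[7.5,7.5,7.5,7.5,7.5],
  offset=[
    [0,-4,0],
    [0,-4.5,0],
    [0,-4.5,0],
    [-4,-2,0],
    [-4,0,0],
  ],
  yaw=[0,0,0,0,0],
)

```text
time: 32.9
tool_pos: [0.4144, -0.2696, 0.1129]
orientation: [0.718, 0.696, -0.0, -0.0]
wrist_force: [1.2, -0.3, 0.2]
opening: 0.0749
finger_force: 0.0
```

Request:
jog_arm(
  fingers=[7.5,7.5,7.5,7.5,7.5],
  offset=[
    [-4,0,0],
    [-4,0,0],
    [-4,0,0],
    [0,0,0],
    [0,0,0],
  ],
  yaw=[0,0,0,-5.8,-5.8],
)

```text
time: 33.4
tool_pos: [0.4136, -0.3924, 0.1123]
orientation: [0.643, 0.766, -0.0, 0.001]
wrist_force: [-0.4, 0.4, 0.1]
opening: 0.0748
finger_force: 0.0
```

```bash
python3 -c "
from look import *
look()
plan(.42,-.4,.014,9.5)"
```

```text
block [ 418.5 -385. ] [22.6 42.6] 89.6
block [ 560.7 -139.9] [47.6 43.3] 86.2
block [ 571.1 -200. ] [47.6 43.1] 87.9
block [574.4 -88.8] [47.4 43. ] 84.9
in press h [ 558.3 -141. ] [46.8 42.6] 86.2
in press h [ 568.6 -200.2] [46.9 42.4] 87.9
in press h [571.8 -90.7] [46.7 42.3] 84.9
block net [([0.571, -0.093, 0.014], 0.94), ([0.419, -0.402, 0.002], 0.77), ([0.562, -0.142, 0.016], 0.75), ([0.574, -0.201, 0.016], 0.6)]
psi now 9.7 turn(tool) 0.2 | shift before turn [-0.98  0.47  9.82], after [-0.98  0.48  9.82] | q6 -1.05 F [ 0.3 -0.7  0.1] t 33.5
```

Request:
jog_arm(
  fingers=[7.5,7.5,7.5,7.5,7.5],
  offset=[
    [-0.9,0.4,2],
    [0,0,3],
    [0,0,3],
    [0,0,1.7],
    [0,0,0],
  ],
  yaw=[0,0,0,0,0],
)

```text
time: 34.0
tool_pos: [0.418, -0.3969, 0.0127]
orientation: [0.645, 0.764, 0.0, -0.002]
wrist_force: [0.0, 0.5, -0.2]
opening: 0.0749
finger_force: 0.0
```

Request:
jog_arm(
  fingers=[4,4,4,4,4],
  offset=[
    [0,0,0],
    [0,0,0],
    [0,0,0],
    [0,0,0],
    [0,0,0],
  ],
  yaw=[0,0,0,0,0],
)

```text
time: 34.5
tool_pos: [0.4197, -0.3992, 0.0155]
orientation: [0.644, 0.765, -0.0, 0.001]
wrist_force: [0.0, 0.6, 5.1]
opening: 0.0435
finger_force: 15.0
```

Request:
jog_arm(
  fingers=[4,4,4,4,4],
  offset=[
    [0,0,-1],
    [0,0,-4],
    [0,0,-4],
    [0,0,0],
    [0,0,0],
  ],
  yaw=[0,0,0,5.8,5.8],
)

```text
time: 35.0
tool_pos: [0.4197, -0.3995, 0.1068]
orientation: [0.72, 0.694, -0.0, 0.002]
wrist_force: [-0.4, -0.1, -2.5]
opening: 0.044
finger_force: 15.0
```

```bash
python3 -c "
from look import *
plan(.5685,-.252,.03,-2.1);print(read_state()['tool_pos'])"
```

```text
psi now -2.0 turn(tool) 0.1 | shift before turn [15.27 14.35  7.68], after [15.28 14.33  7.68] | q6 -0.85 F [-0.4 -0.1 -2.5] t 35.0
[ 0.4197 -0.3995  0.1068]
```

Request:
jog_arm(
  fingers=[4,4,4,4,4],
  offset=[
    [4,0,0],
    [4,0,0],
    [4,0,0],
    [3.1,2,0],
    [0,4,0],
  ],
  yaw=[0,0,0,0,0],
)

```text
time: 35.5
tool_pos: [0.4803, -0.2445, 0.1049]
orientation: [0.718, 0.696, -0.0, -0.003]
wrist_force: [-0.5, -1.0, -2.4]
opening: 0.044
finger_force: 15.0
```

Request:
jog_arm(
  fingers=[4,4,4,4,4],
  offset=[
    [0,4,0],
    [0,4,0],
    [0,0.3,0],
    [0,0,3],
    [0,0,3],
  ],
  yaw=[0,0,0,0,0],
)

```text
time: 36.0
tool_pos: [0.5669, -0.2525, 0.0449]
orientation: [0.718, 0.696, 0.0, 0.001]
wrist_force: [-0.0, -0.5, -1.5]
opening: 0.0442
finger_force: 15.0
```

Request:
jog_arm(
  fingers=[4,4],
  offset=[
    [0,0,0],
    [0,0,0],
  ],
  yaw=[0,0],
)

```text
time: 36.2
tool_pos: [0.5659, -0.2522, 0.0447]
orientation: [0.718, 0.696, -0.0, -0.001]
wrist_force: [-0.1, 0.1, -1.5]
opening: 0.0437
finger_force: 15.0
```

```bash
python3 -c "
from look import *
plan(.5685,-.254,.0295,-2.1)"
```

```text
psi now -1.8 turn(tool) 0.3 | shift before turn [-0.18  0.26  1.52], after [-0.17  0.26  1.52] | q6 -0.50 F [-0.1  0.1 -1.5] t 36.2
```

Request:
jog_arm(
  fingers=[4,4,4,4,4],
  offset=[
    [-0.1,0.1,0.6],
    [0,0,0.5],
    [0,0,0.3],
    [0,0,0.1],
    [0,0,0],
  ],
  yaw=[0,0,0,0,0],
)

```text
time: 36.7
tool_pos: [0.5678, -0.2533, 0.0297]
orientation: [0.718, 0.696, 0.0, 0.0]
wrist_force: [-0.3, 1.2, -1.1]
opening: 0.0438
finger_force: 15.0
```

Request:
jog_arm(
  fingers=[5.8,5.8,5.8,5.8,5.8],
  offset=[
    [0,0,0],
    [0,0,0],
    [0,0,-1],
    [0,0,-3],
    [0,0,-4],
  ],
  yaw=[0,0,0,0,0],
)

```text
time: 37.2
tool_pos: [0.5666, -0.2526, 0.1093]
orientation: [0.718, 0.696, -0.0, -0.002]
wrist_force: [0.5, -0.8, -0.5]
opening: 0.0582
finger_force: 0.0
```

Request:
jog_arm(
  fingers=[5,5,5,5,5],
  offset=[
    [0,-4,0],
    [0,-4.5,0],
    [0,-4.5,0],
    [0,-4,0],
    [0,0,0],
  ],
  yaw=[0,0,0,0,0],
)

```text
time: 37.7
tool_pos: [0.3929, -0.2462, 0.1101]
orientation: [0.719, 0.695, -0.001, -0.002]
wrist_force: [-0.2, 0.2, -0.9]
opening: 0.0501
finger_force: 0.0
```

```bash
python3 -c "
from look import *
look()
d=snap('top','top7.png')
c=snap('side','side7.png')
for n in('side','top'):
  for t in('lever_grip','lever_pivot'):print(n,t,[(np.round(a['point'],4),round(a['p'],2)) for a in tip_of(n,t)][:2])
plan(.57,-.358,.2,-2.1)
cv2.imwrite('pics/c7.png',np.hstack([cv2.resize(c['color'][170:330,200:360],None,fx=2.5,fy=2.5)[:,:,::-1],cv2.resize(d['color'][120:280,240:400],None,fx=2.5,fy=2.5)[:,:,::-1]]))
"
```

```text
block [ 560.5 -140. ] [47.3 43.1] 86.2
block [ 569.3 -254.7] [42.2 46.3] 1.1
block [ 570.4 -200.5] [42.1 48.4] 1.3
block [574.4 -88.9] [47. 43.] 84.9
in press h [ 558.2 -141.2] [46.6 42.4] 86.2
in press h [ 566.8 -254. ] [41.5 45.5] 1.1
in press h [ 567.9 -200.6] [41.4 47.6] 1.3
in press h [571.8 -90.8] [46.3 42.3] 84.9
block net [([0.572, -0.203, 0.017], 0.77), ([0.575, -0.091, 0.01], 0.66), ([0.566, -0.253, 0.015], 0.59), ([0.561, -0.141, 0.014], 0.56)]
side lever_grip [(array([ 0.5727, -0.3579,  0.1534]), 0.57), (array([ 0.5711, -0.1768,  0.0109]), 0.2)]
side lever_pivot [(array([ 0.5512, -0.355 ,  0.0329]), 0.58)]
top lever_grip [(array([ 0.5706, -0.3589,  0.1493]), 0.81)]
top lever_pivot [(array([ 0.5504, -0.3558,  0.0334]), 0.94)]
psi now -1.7 turn(tool) 0.4 | shift before turn [-10.45  17.43  -9.05], after [-10.35  17.5   -9.05] | q6 -0.67 F [-0.7  0.7  0.4] t 38.1
```

View pics/c7.png

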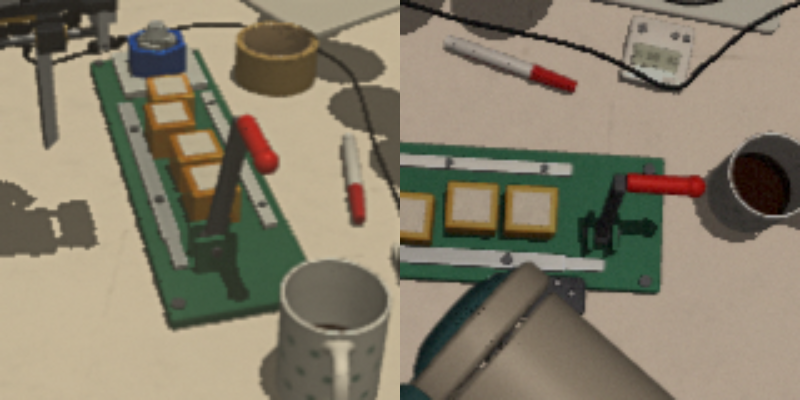

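All four blocks stand in the trough, and the lever handle is at about (260,145) in the side crop and (665,185) in the top crop. I'll go above the handle.

Request:
jog_arm(
  fingers=[5,5,5,5,5],
  offset=[
    [0,0,-4],
    [0,0,-4],
    [0,0,-2],
    [-3.5,3,0],
    [-3.5,4,0],
  ],
  yaw=[0,0,0,0,0],
)

```text
time: 38.6
tool_pos: [0.4643, -0.3187, 0.2114]
orientation: [0.718, 0.696, -0.0, 0.001]
wrist_force: [1.3, 0.2, 0.2]
opening: 0.0499
finger_force: 0.0
```

Request:
jog_arm(
  fingers=[5,5,5,5,5],
  offset=[
    [-3.5,4,0],
    [0,4,0],
    [0,2.8,0],
    [0,0,0],
    [0,0,0],
  ],
  yaw=[0,0,0,0,0],
)

```text
time: 39.1
tool_pos: [0.5681, -0.3538, 0.2083]
orientation: [0.718, 0.696, -0.0, -0.001]
wrist_force: [0.4, 1.0, 0.3]
opening: 0.0503
finger_force: 0.0
```

```bash
python3 -c "
from look import *
plan(.574,-.358,.134,-2.1)"
```

```text
psi now -1.7 turn(tool) 0.4 | shift before turn [-0.4   0.6   7.43], after [-0.4   0.61  7.43] | q6 -0.63 F [0.4 1.  0.3] t 39.1
```

Request:
jog_arm(
  fingers=[5,5,5,5,5],
  offset=[
    [-0.4,0.5,2],
    [0,0,2],
    [0,0,1.5],
    [0,0,1.2],
    [0,0,0.6],
  ],
  yaw=[0,0,0,0,0],
)

```text
time: 39.6
tool_pos: [0.5714, -0.3579, 0.1357]
orientation: [0.718, 0.696, -0.0, -0.001]
wrist_force: [0.4, 0.2, 0.2]
opening: 0.05
finger_force: 0.0
```

Request:
jog_arm(
  fingers=[3,3,2.4,1.9,1.9],
  offset=[
    [0,0,0],
    [0,0,0],
    [0,0,0],
    [0,0,0],
    [0,0,0],
  ],
  yaw=[0,0,0,0,0],
  newtons=8,
)

```text
time: 40.1
tool_pos: [0.573, -0.3585, 0.1371]
orientation: [0.718, 0.696, 0.0, 0.0]
wrist_force: [-0.0, 0.0, 0.2]
opening: 0.0193
finger_force: 0.0
```

Request:
jog_arm(
  fingers=[1,1,1],
  offset=[
    [0,0,0],
    [0,0,0],
    [0,0,0],
  ],
  yaw=[0,0,0],
)

```text
time: 40.4
tool_pos: [0.572, -0.3584, 0.1369]
orientation: [0.718, 0.696, -0.0, -0.0]
wrist_force: [-4.7, -0.3, 3.9]
opening: 0.0154
finger_force: 8.0
```

```bash
python3 -c "
from look import *
plan(.574,-.358,.134,-2.1);print(read_state()['tool_pos'])"
```

```text
psi now -1.8 turn(tool) 0.3 | shift before turn [0.05 0.2  0.29], after [0.05 0.2  0.29] | q6 -0.63 F [-4.7 -0.3  3.9] t 40.4
[ 0.572  -0.3584  0.1369]
```

Request:
jog_arm(
  fingers=[1,1,1,1,1],
  offset=[
    [0,0,0],
    [0,-0.89,-0.14],
    [0,-0.9,-0.08],
    [0,-0.9,-0.01],
    [0,-0.9,0.06],
  ],
  yaw=[0,0,0,0,0],
  newtons=20,
)

```text
time: 40.9
tool_pos: [0.5417, -0.3575, 0.1405]
orientation: [0.718, 0.696, 0.004, 0.005]
wrist_force: [7.7, 1.5, 6.5]
opening: 0.0155
finger_force: 20.0
```

Request:
jog_arm(
  fingers=[1,1,1,1],
  offset=[
    [0,-0.89,0.12],
    [0,-0.88,0.19],
    [0,-0.86,0.26],
    [0,0,0],
  ],
  yaw=[0,0,0,0],
)

```text
time: 41.3
tool_pos: [0.5141, -0.3566, 0.1347]
orientation: [0.718, 0.696, 0.003, 0.004]
wrist_force: [5.4, 2.8, 5.7]
opening: 0.0156
finger_force: 20.0
```

```bash
python3 -c "
from look import *
look();s=read_state();print(s['tool_pos'],s['wrist_force'],s['opening'],s['time'])"
```

```text
block [ 574.8 -254.8] [47.4 43. ] 87.7
block [ 577.3 -200.3] [42.2 48.3] 1.2
block [ 579.1 -140. ] [47.3 43.2] 87.7
block [581.2 -88.2] [47.3 43.3] 87.9
in press h [ 572.3 -254.2] [46.7 42.3] 87.7
in press h [ 574.8 -200.5] [41.6 47.6] 1.2
in press h [ 576.5 -141.1] [46.6 42.5] 87.7
in press h [578.5 -90.1] [46.5 42.6] 87.9
block net [([0.578, -0.091, 0.013], 0.95), ([0.581, -0.142, 0.017], 0.77), ([0.572, -0.256, 0.018], 0.74), ([0.581, -0.2, 0.014], 0.68)]
[ 0.5144 -0.3566  0.1348] [4.1344 1.2148 6.2702] 0.015468212162709365 41.4
```

Working: all the blocks are being pushed in line. I'll continue to full pull.

Request:
jog_arm(
  fingers=[1,1,1,1],
  offset=[
    [0,-0.84,0.32],
    [0,-0.82,0.38],
    [0,-0.78,0.44],
    [0,0,0],
  ],
  yaw=[0,0,0,0],
)

```text
time: 41.8
tool_pos: [0.4899, -0.3558, 0.1231]
orientation: [0.719, 0.695, 0.003, 0.004]
wrist_force: [5.9, 2.8, 5.2]
opening: 0.0151
finger_force: 20.0
```

Request:
jog_arm(
  fingers=[1,1,1],
  offset=[
    [0,-0.3,0.18],
    [0,0,0],
    [0,0,0],
  ],
  yaw=[0,0,0],
)

```text
time: 42.1
tool_pos: [0.4876, -0.3557, 0.1216]
orientation: [0.719, 0.696, 0.003, 0.004]
wrist_force: [6.1, 1.4, 6.3]
opening: 0.0155
finger_force: 20.0
```

```bash
python3 -c "
from look import *
look();s=read_state();print(s['tool_pos'],s['wrist_force'],s['opening'],s['time'])
for n in('side','top'):
  camera(n);print([(np.round(a['point'],4),round(a['p'],2)) for a in tip_of(n,'lever_grip')][:2])"
```

```text
block [ 584.6 -255.3] [47.4 43.1] 87.2
block [ 586.8 -200.1] [42.4 48.3] 1.2
block [ 589.  -140.3] [47.5 43.1] 87.5
block [591.2 -89.1] [42.3 48.1] 1.3
in press h [ 581.9 -254.6] [46.7 42.4] 87.2
in press h [ 584.  -200.3] [41.7 47.6] 1.2
in press h [ 586.2 -141.4] [46.8 42.4] 87.5
in press h [588.4 -91. ] [41.7 47.4] 1.3
block net [([0.587, -0.204, 0.014], 0.92), ([0.59, -0.142, 0.013], 0.91), ([0.581, -0.257, 0.015], 0.78), ([0.589, -0.09, 0.011], 0.6), ([0.571, -0.174, 0.015], 0.54), ([0.612, -0.181, 0.012], 0.24)]
[ 0.4876 -0.3557  0.1216] [5.9522 2.4645 6.3246] 0.015583625289111825 42.2
[(array([ 0.4906, -0.355 ,  0.1372]), 0.91)]
[(array([ 0.4837, -0.3549,  0.1375]), 0.65)]
```

Request:
jog_arm(
  fingers=[1,1],
  offset=[
    [0,-0.3,0.18],
    [0,0,0],
  ],
  yaw=[0,0],
)

```text
time: 42.6
tool_pos: [0.4855, -0.3556, 0.1201]
orientation: [0.719, 0.695, 0.004, 0.005]
wrist_force: [6.9, 2.3, 7.3]
opening: 0.0155
finger_force: 20.0
```

Request:
jog_arm(
  fingers=[1,1],
  offset=[
    [0,-0.2,0.12],
    [0,0,0],
  ],
  yaw=[0,0],
)

```text
time: 42.8
tool_pos: [0.4854, -0.3557, 0.1201]
orientation: [0.719, 0.695, 0.005, 0.007]
wrist_force: [9.1, 4.7, 9.6]
opening: 0.0154
finger_force: 20.0
```

Request:
jog_arm(
  fingers=[1,1],
  offset=[
    [0,-0.2,0.12],
    [0,0,0],
  ],
  yaw=[0,0],
)

```text
time: 43.0
tool_pos: [0.4854, -0.3557, 0.12]
orientation: [0.719, 0.695, 0.006, 0.009]
wrist_force: [12.5, 5.3, 13.3]
opening: 0.0156
finger_force: 20.0
```

```bash
python3 -c "
from look import *
look();s=read_state();print(s['tool_pos'],s['wrist_force'],s['opening'],s['time'])"
```

```text
block [ 585.4 -255.3] [47.3 43.4] 86.3
block [ 587.6 -200.6] [47.6 43.2] 87.9
block [ 590.  -140.1] [42.3 48.2] 1.3
block [591.2 -89.1] [42.3 48.1] 1.3
in press h [ 582.7 -254.7] [46.5 42.8] 86.3
in press h [ 584.8 -200.8] [46.9 42.6] 87.9
in press h [ 587.3 -141.2] [41.7 47.4] 1.3
in press h [588.4 -91. ] [41.7 47.4] 1.3
block net [([0.582, -0.254, 0.017], 0.91), ([0.587, -0.091, 0.01], 0.72), ([0.592, -0.143, 0.014], 0.62)]
[ 0.4854 -0.3557  0.12  ] [11.667   6.0625 12.4737] 0.015940896828829085 43.1
```

The lever is at its stop: the force is rising and the motion has ended. Now I'll ease it back slowly.

Request:
jog_arm(
  fingers=[1,1,1,1,1],
  offset=[
    [0,0.35,-0.2],
    [0,0.35,-0.2],
    [0,0.39,-0.22],
    [0,0.39,-0.22],
    [0,0.41,-0.19],
  ],
  yaw=[0,0,0,0,0],
)

```text
time: 43.6
tool_pos: [0.4956, -0.356, 0.1255]
orientation: [0.718, 0.696, 0.0, 0.0]
wrist_force: [4.3, 0.6, 0.7]
opening: 0.0154
finger_force: 20.0
```

Request:
jog_arm(
  fingers=[1,1,1,1,1],
  offset=[
    [0,0.41,-0.19],
    [0,0.42,-0.16],
    [0,0.42,-0.16],
    [0,0.43,-0.13],
    [0,0.43,-0.13],
  ],
  yaw=[0,0,0,0,0],
)

```text
time: 44.1
tool_pos: [0.5161, -0.3568, 0.1327]
orientation: [0.718, 0.696, -0.0, -0.0]
wrist_force: [3.7, -0.8, -2.8]
opening: 0.0153
finger_force: 20.0
```

Request:
jog_arm(
  fingers=[1,1,1,1,1],
  offset=[
    [0,0.44,-0.1],
    [0,0.44,-0.09],
    [0,0.44,-0.06],
    [0,0.45,-0.06],
    [0,0.45,-0.03],
  ],
  yaw=[0,0,0,0,0],
)

```text
time: 44.6
tool_pos: [0.5384, -0.3577, 0.1367]
orientation: [0.718, 0.696, -0.0, 0.0]
wrist_force: [1.3, -1.9, -1.8]
opening: 0.0153
finger_force: 20.0
```

Request:
jog_arm(
  fingers=[1,1,1,1,1],
  offset=[
    [0,0.45,-0.03],
    [0,0.45,0],
    [0,0.45,0.01],
    [0,0.45,0.04],
    [0,0.45,0.04],
  ],
  yaw=[0,0,0,0,0],
)

```text
time: 45.1
tool_pos: [0.561, -0.3584, 0.136]
orientation: [0.718, 0.696, -0.0, 0.0]
wrist_force: [-0.5, -3.5, 1.1]
opening: 0.0153
finger_force: 20.0
```

```bash
python3 -c "
from look import *
s=read_state();print(s['tool_pos'],s['wrist_force'],s['opening'],s['time'])
plan(.5735,-.358,.137,-1.8)"
```

```text
[ 0.561  -0.3584  0.136 ] [-0.5059 -3.5029  1.1472] 0.015275551286092488 45.1
psi now -1.8 turn(tool) 0.0 | shift before turn [ 0.08  1.25 -0.1 ], after [ 0.08  1.25 -0.1 ] | q6 -0.64 F [-0.5 -3.5  1.1] t 45.1
```

Request:
jog_arm(
  fingers=[1,1,1,1,1],
  offset=[
    [0,0.4,0.04],
    [0,0.4,0.05],
    [0,0.3,0.03],
    [0,0,0],
    [0,0,0],
  ],
  yaw=[0,0,0,0,0],
)

```text
time: 45.6
tool_pos: [0.5719, -0.3586, 0.1348]
orientation: [0.718, 0.696, -0.0, 0.0]
wrist_force: [-0.2, -3.6, 0.2]
opening: 0.0152
finger_force: 20.0
```

```bash
python3 -c "
from look import *
s=read_state();print(s['tool_pos'],s['wrist_force'],s['opening'],s['time'])
for n in('side','top'):
  camera(n);print([(np.round(a['point'],4),round(a['p'],2)) for a in tip_of(n,'lever_grip')][:2])"
```

```text
[ 0.5719 -0.3586  0.1348] [-0.2401 -3.5704  0.177 ] 0.015241683852458977 45.6
[(array([ 0.5721, -0.3565,  0.1536]), 0.9)]
[(array([ 0.5914, -0.2041,  0.0143]), 0.69), (array([ 0.5709, -0.36  ,  0.1528]), 0.65)]
```

Lever is up. I'll release it and back away upwards.

Request:
jog_arm(
  fingers=[1.8,2.2,3,4,5],
  offset=[
    [0,0,0],
    [0,0,0],
    [0,0,0],
    [0,0,0],
    [0,0,0],
  ],
  yaw=[0,0,0,0,0],
)

```text
time: 46.3
tool_pos: [0.5718, -0.3579, 0.1347]
orientation: [0.718, 0.696, 0.0, -0.0]
wrist_force: [-0.0, -0.4, 0.1]
opening: 0.0425
finger_force: 0.0
```

Request:
jog_arm(
  fingers=[5,5,5,5,5],
  offset=[
    [0,0,-2],
    [0,0,-3],
    [0,0,-4],
    [0,-4,0],
    [0,-4,0],
  ],
  yaw=[0,0,0,0,0],
)

```text
time: 46.8
tool_pos: [0.4924, -0.3563, 0.2261]
orientation: [0.718, 0.697, 0.0, 0.002]
wrist_force: [-0.2, 0.1, 0.5]
opening: 0.0501
finger_force: 0.0
```

Request:
jog_arm(
  fingers=[5,5,5,5,5],
  offset=[
    [0,-4,0],
    [0,-4,0],
    [0,-4,0],
    [0,0,0],
    [0,0,0],
  ],
  yaw=[0,0,0,0,0],
)

```text
time: 47.3
tool_pos: [0.3718, -0.3522, 0.2253]
orientation: [0.719, 0.695, 0.0, 0.001]
wrist_force: [0.3, -0.3, 0.6]
opening: 0.0495
finger_force: 0.0
```

```bash
python3 -c "
from look import *
look()
d=snap('top','top8.png')
c=snap('side','side8.png')
for n in('side','top'):
  for t in('lever_grip','nut','mug','marker'):print(n,t,[(np.round(a['point'],4),round(a['p'],2)) for a in tip_of(n,t)][:2])
cv2.imwrite('pics/c8.png',np.hstack([cv2.resize(c['color'][170:330,200:360],None,fx=2.5,fy=2.5)[:,:,::-1],cv2.resize(d['color'][130:290,220:380],None,fx=2.5,fy=2.5)[:,:,::-1]]))
"
```

```text
block [ 585.4 -255.3] [47.  43.4] 86.6
block [ 587.6 -200.5] [47.4 43.2] 87.9
block [ 590.  -140.1] [42.3 48.2] 1.3
block [591.2 -89.1] [42.3 48.2] 1.3
in press h [ 582.7 -254.7] [46.3 42.7] 86.6
in press h [ 584.8 -200.7] [46.7 42.6] 87.9
in press h [ 587.3 -141.2] [41.7 47.4] 1.3
in press h [588.4 -91. ] [41.7 47.5] 1.3
block net [([0.591, -0.142, 0.014], 0.69), ([0.587, -0.203, 0.017], 0.62), ([0.589, -0.092, 0.011], 0.59), ([0.581, -0.256, 0.017], 0.55)]
side lever_grip [(array([ 0.5724, -0.3593,  0.1525]), 0.71)]
side nut [(array([0.5839, 0.0008, 0.0286]), 0.77)]
side mug [(array([ 0.5921, -0.4804,  0.0036]), 0.9), (array([ 0.5712, -0.3594,  0.1505]), 0.7)]
side marker [(array([ 0.7141, -0.2342, -0.0035]), 0.48)]
top lever_grip [(array([ 0.5692, -0.357 ,  0.1536]), 0.57)]
top nut []
top mug [(array([ 0.5915, -0.4819, -0.0009]), 0.7)]
top marker [(array([ 0.7146, -0.2328, -0.0019]), 0.83)]
```

View pics/c8.png

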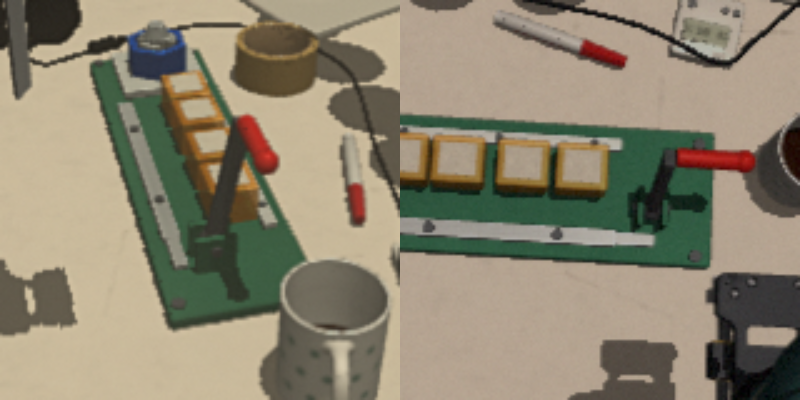

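The row stands packed against the fence (top crop, x 400–605, y 135–195). The nut is down, the lever is up, and the mug and marker are where they were.

```bash
python3 -c "
from cell import *
print(sign_off())"
```

```text
the job is handed in; nothing more can be done
None
```

The job is done and handed in at 47 s of 192: the nut is screwed down flat, all four blocks stand packed against the fence, the lever was pulled to its stop and eased back up, and the mug and marker are where they were; block D shifted about 5 cm along the trough just after I set it down, so I left it there and put block C in its place.

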